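Pack the canisters and set the lot wheels

TASK

Pack this case: stand every purple canister from the bench in a foam pocket of its own with its white cap up, then shut the red lid fully. Also roll the three white number wheels on the case's ledge so that they show lot 4-7-2, read from left to right from the robot's side, each figure squarely on top in line with the red index marks; leave the yellow line-number wheel as it is and do not disturb the other things on the bench.

Things in the scene. Friction and masses are not known exactly. Their poses are not given: they have to be found in the camera images.
- case: fixed white packing case, place and yaw vary. Origin: centre of the tray's underside; x from the wheel ledge to the lid hinge (away from the robot at yaw 0), y along its length, z up. Tray 120 (x) by 340 mm (y), walls 4 mm thick, 60 mm high; foam top 50 mm up. Grey ledge x -62 to -152 mm: four wheels 44 mm apart, axles at x -108, 40 mm up, tops 72 mm up; cheeks between, 52 mm up, bear red index lines
- pocket_a (a point): centre of the floor of a foam pocket, 60 mm square and 44 mm deep, 6 mm above the bench (left as seen from the robot); pockets are 95 mm apart and any canister fits any pocket
- pocket_b (a point): centre of the floor of a foam pocket, 60 mm square and 44 mm deep, 6 mm above the bench (middle); pockets are 95 mm apart and any canister fits any pocket
- pocket_c (a point): centre of the floor of a foam pocket, 60 mm square and 44 mm deep, 6 mm above the bench (right); pockets are 95 mm apart and any canister fits any pocket
- can_a: eight-sided purple foil canister with a gold band, 50 mm across flats, 84 mm long, 120 g; white cap with red spot at one end, brown board at the other. Origin at its centre, x axis along its length towards the cap. Starts lying on a flat (centre 25 mm up, two side flats upright), cap pointing to the robot's right, give or take 55 degrees. Grip across its flats. Absent in some starts.
- can_b: eight-sided purple foil canister with a gold band, 50 mm across flats, 84 mm long, 120 g; white cap with red spot at one end, brown board at the other. Origin at its centre, x axis along its length towards the cap. Starts lying on a flat (centre 25 mm up, two side flats upright), cap pointing to the robot's right, give or take 55 degrees. Grip across its flats. Absent in some starts.
- can_c: eight-sided purple foil canister with a gold band, 50 mm across flats, 84 mm long, 120 g; white cap with red spot at one end, brown board at the other. Origin at its centre, x axis along its length towards the cap. Starts lying on a flat (centre 25 mm up, two side flats upright), cap pointing to the robot's right, give or take 55 degrees. Grip across its flats. Absent in some starts.
- can_a_cap (a point): centre of the outer face of that canister's cap, 42 mm from its origin along its x axis (None if absent)
- can_b_cap (a point): centre of the outer face of that canister's cap, 42 mm from its origin along its x axis (None if absent)
- can_c_cap (a point): centre of the outer face of that canister's cap, 42 mm from its origin along its x axis (None if absent)
- lid (a joint): red lid, hinged on the case's far long wall; 0 is shut, grows as it opens, up to 1.75; starts standing open at 1.58 to 1.72. Stiff friction hinge (0.33 N m): stays where it is left, must be pushed all the way down. Shut, it is a hollow cover 120 by 340 mm, 40 mm deep, its outer top 100 mm above the bench
- lid_hinge (a point): middle of the lid's hinge line, 60 mm up; the line runs along the case's y axis
- lid_edge (a point): middle of the outer top corner of the lid's free (front) edge: shut, it is 120 mm in front of the hinge and 40 mm above it, on the lid's outer face; it turns with the lid
- line (a joint): yellow number wheel, leftmost of the four as seen from the robot (y = +66 mm on the case), shows the packing line: leave it as it is. Same size and figures as the white ones; angle in rad
- line_fig (a point): the point on the yellow wheel's rim at its figure 0 (turns with the wheel)
- lot_a (a joint): white number wheel, first lot figure: second wheel from the left as seen from the robot, y = +22 mm on the case. Angle in rad, endless both ways; positive rolls its top towards +x of the case. Figure k is uppermost at 0.628*k (plus whole turns): 4 at 2.513. Rim rubber, 64 mm diameter, 24 mm wide. Light friction (0.05 N m), no clicks: stays where left. Roll it by pressing a fingertip on its top and dragging.
- lot_b (a joint): white number wheel, second lot figure: third from the left, y = -22 mm on the case. Angle in rad, endless both ways; positive rolls its top towards +x of the case. Figure k is uppermost at 0.628*k (plus whole turns): 7 at 4.398. Rim rubber, 64 mm diameter, 24 mm wide. Light friction (0.05 N m), no clicks: stays where left. Roll it by pressing a fingertip on its top and dragging.
- lot_c (a joint): white number wheel, third lot figure: rightmost, y = -66 mm on the case. Angle in rad, endless both ways; positive rolls its top towards +x of the case. Figure k is uppermost at 0.628*k (plus whole turns): 2 at 1.257. Rim rubber, 64 mm diameter, 24 mm wide. Light friction (0.05 N m), no clicks: stays where left. Roll it by pressing a fingertip on its top and dragging.
- flask: blue drinking flask, 68 mm across, 135 mm tall, origin at the centre of its underside; bystander
- tape: roll of brown packing tape lying flat, 100 mm across, 48 mm high, origin at the centre of its underside; bystander
- white_tray: empty white board tray 170 by 115 by 30 mm, origin at the centre of its underside; bystander

How it is judged:
On the way, in this order (a step that is already met when the one before it is completed fails the run):
1. every canister stands in a pocket, cap up, with the lid still open ((horizontal distance between can_a and pocket_a below 0.014 m or horizontal distance between can_a and pocket_b below 0.014 m or horizontal distance between can_a and pocket_c below 0.014 m) and angle between each of can_a, can_b, can_c's own x axis and vertical below 0.25 rad and z of each of can_a, can_b, can_c in the frame of case below 0.056 m and z of each of can_a_cap, can_b_cap, can_c_cap in the frame of case above 0.08 m and (horizontal distance between can_b and pocket_a below 0.014 m or horizontal distance between can_b and pocket_b below 0.014 m or horizontal distance between can_b and pocket_c below 0.014 m) and (horizontal distance between can_c and pocket_a below 0.014 m or horizontal distance between can_c and pocket_b below 0.014 m or horizontal distance between can_c and pocket_c below 0.014 m) and value of joint lid above 0.8 rad), for 0.2 s.
2. the lid is shut over the canisters ((horizontal distance between can_a and pocket_a below 0.014 m or horizontal distance between can_a and pocket_b below 0.014 m or horizontal distance between can_a and pocket_c below 0.014 m) and angle between each of can_a, can_b, can_c's own x axis and vertical below 0.25 rad and z of each of can_a, can_b, can_c in the frame of case below 0.056 m and z of each of can_a_cap, can_b_cap, can_c_cap in the frame of case above 0.08 m and (horizontal distance between can_b and pocket_a below 0.014 m or horizontal distance between can_b and pocket_b below 0.014 m or horizontal distance between can_b and pocket_c below 0.014 m) and (horizontal distance between can_c and pocket_a below 0.014 m or horizontal distance between can_c and pocket_b below 0.014 m or horizontal distance between can_c and pocket_c below 0.014 m) and value of joint lid below 0.06 rad), for 0.2 s.
At the end, for the whole second after the job is handed in: Every canister present stands cap up in a pocket (within 14 mm of its centre, under 0.25 rad off upright, down on the floor), the lid is within 0.06 rad of shut, figures 4, 7 and 2 are each within 0.2 rad (6.4 mm at the rim) of the index line, and all is at rest (all of step 2 and (value of joint lot_a between -10.2531 and -9.8531 rad or value of joint lot_a between -3.9699 and -3.5699 rad or value of joint lot_a between 2.3133 and 2.7133 rad or value of joint lot_a between 8.5965 and 8.9965 rad or value of joint lot_a between 14.8796 and 15.2796 rad) and (value of joint lot_b between -8.3681 and -7.9681 rad or value of joint lot_b between -2.085 and -1.685 rad or value of joint lot_b between 4.1982 and 4.5982 rad or value of joint lot_b between 10.4814 and 10.8814 rad or value of joint lot_b between 16.7646 and 17.1646 rad) and (value of joint lot_c between -11.5097 and -11.1097 rad or value of joint lot_c between -5.2265 and -4.8265 rad or value of joint lot_c between 1.0566 and 1.4566 rad or value of joint lot_c between 7.3398 and 7.7398 rad or value of joint lot_c between 13.623 and 14.023 rad) and linear speed of each of can_a, can_b, can_c below 0.02 m/s and velocity of joint each of lot_a, lot_b, lot_c below 0.05 rad/s); the robot touches nothing.
It fails at once if the yellow line-number wheel was turned (over 8 mm at its rim) (distance of line_fig from where it was at the start of the episode above 0.008 m).
It fails at once if the blue flask was shifted over 25 mm or tipped (distance of flask from where it was at the start of the episode above 0.025 m or angle between flask's own z axis and vertical above 0.3 rad).
It fails at once if the roll of tape was shifted over 25 mm or tipped (distance of tape from where it was at the start of the episode above 0.025 m or angle between tape's own z axis and vertical above 0.3 rad).
It fails at once if the empty white tray was shifted over 25 mm or tipped (distance of white_tray from where it was at the start of the episode above 0.025 m or angle between white_tray's own z axis and vertical above 0.3 rad).
Of can_a, can_b, can_c only 2 to 3 are there at a start; the rules pass over those that are not, and their reading is None.
At some moment in a run one of can_a, can_b, can_c may be knocked a few centimetres aside while the robot is not near it.
It also fails if it takes over 210 s, if anything falls off the work surface, if the arm or the gripper's body presses on something with over 40 N, if the wrist force passes 120 N, or if a joint passes its speed limit or range.

ROBOT

A 6-joint arm with a two-finger parallel gripper is mounted at the origin on the work surface. World frame = base frame: x ahead of the robot, y to its left, z up, the work surface at z = 0. Lengths are in m, angles in rad, forces in N, time in s.
With the tool pointing down it reaches from about 0.35 to 0.975 m from the base axis. Payload 4.9 kg.
Tool frame: the origin (TCP) lies at the very end of the fingers, on their centre line; the grasp point (between the pads) lies 19 mm behind it; x points along the fingers, z is the direction in which the jaws open and shut, and the axes are right-handed (so a half turn about x gives the same grasp; the last joint's range is limited). The gripper opens to 85 mm and grips with 20 to 120 N. Pads are 22 mm wide; open, the fingers measure 114 mm over their backs; the gripper's body (76 mm by 85 mm) begins 54 mm behind the grasp point. The pads swing forward as they close: fully open they stand 13 mm farther back than shut.
Start: joints at [-0.119, 0.053, 1.613, -0, 1.476, -0.119], TCP at [0.625, 0, 0.231] pointing down, gripper open.
Joint ranges: [-3.01, 3.01], [-1.01, 2.22], [0.06, 2.58], [-1.02, 4.17], [0.09, 2.62], [-3.14, 3.14]. Speed limits (rad/s): [2.57, 2.57, 3.14, 3.14, 3.14, 3.14].

INTERFACE

Orientations are given as a unit quaternion [w, x, y, z].
In Python, from plant import manip, vision, job gives the robot as it stands.
- The arm moves only by the tool servo_tool, never from a script. Its arguments are lists of equal length, an entry for each row: "twist": the turn, a rotation vector about the world's x, y, z in rad, a list of three; "xyz": the shift along the world's x, y, z in cm, a list of three; "fingers": the opening, from 0 (shut) to 1 (fully open). In form: {"twist": [[wx, wy, wz], ...], "xyz": [[x, y, z], ...], "fingers": [fingers, ...]}. A call has 1 to 8 rows; each row shifts and turns the commanded pose from where the row before left it; what a row does not reach is not made up. A row lasts 1/8 s, in which the tool goes at most 62.5 mm and 10.7 degrees, less where a joint would pass 70% of its speed; a pose out of reach is approached as far as the arm can. A call with a gripper value outside its range is refused whole. The fingers move at their own pace and stop on an object; the grip force is fixed at half the most. Time passes only in rows, so rows that do not move let the fingers close. It gives the time, the measured TCP pose, the force and the opening at its end, in the units of the state.
- manip.state(): the state, without advancing time (a new reading comes with each control period).
- vision.grab_frame(name): name is "scene" or "side" or "wrist"; returns the picture (480x640x3 uint8, red, green, blue); there is no depth.
- vision.get_calibration(name): a dict with "camera_matrix" (3x3 intrinsics, pixels), "k1" (the pictures are not rectified: a ray, as slopes to the right and down, at radius r is drawn at 1 + k1 r^2 times it, then the intrinsics apply), "origin" and "orientation" of the camera in the world; the wrist camera has in their place "mount" (4x4, takes a point from camera to tool coordinates, whose origin is the TCP and whose axes are the tool frame's). Camera axes: x right, y up, looking along -z (the intrinsics and any distortion apply to the point x, -y, -z); pixel columns grow to the right and rows downward; lengths in m; the calibration is good to about 2 mm. A picture is of the moment at which its call begins: read the wrist's pose just before it. get_calibration takes no time and is no camera call.
- job.job_done(): hands the job in, once; it reports no verdict.
Trained networks look in the newest picture that a camera, given by its name, has taken for a name from the list of things; names that differ only in an ending like _2 or _b are one class to them, and where a whole thing is asked for, a point or a joint stands for the part that bears it (a point fixed in the world has none). Each returns a list of dicts, best first, with "score" (0 to 1); they miss things now and then, are a little off and sometimes report something else, mostly with a low value. They report only what shows in the picture. A call takes as long as a camera call.
- vision.spot_in(camera, label): "extent" ([centre column, centre row, width, height] in pixels, round what is visible of it).
The state is a dict: "time": time; "joint_pos": joint angles; "joint_vel": joint speeds; "joint_efforts": joint torques, N m; "tool_pos": TCP position; "tool_rot": TCP orientation; "contact_force": force on the tool from outside, world axes, zero at the start; "ft_torque": the same for the moment, N m; "gripper_width": opening from 0.0 (shut) to 1.0 (fully open).
Only numpy, scipy, OpenCV 4.12 (cv2) and the standard library are available. Lean on these libraries where they do the work, as an engineer would, in place of code of your own. Each camera call takes 0.05 s, during which the arm holds its last target.

## Working session

There is one attempt and no reset: what is moved stays moved. The work goes in short steps, Python scripts to look and compute and a tool call to move; the robot and the scene stay as the last step left them, time stands still between calls to the robot, and variables do not carry over. Pictures are saved under pics/ and viewed, and the job is handed in when it is done.

Besides the shell and the picture viewer there is one more tool, called after "Call:" as name(argument=value, ...) on one line, values as JSON. servo_tool: Moves the arm, as the interface text tells. Its arguments: {"type":"object","properties":{"twist":{"type":"array","items":{"type":"array","items":{"type":"number"}}},"xyz":{"type":"array","items":{"type":"array","items":{"type":"number"}}},"fingers":{"type":"array","items":{"type":"number"}}},"required":["twist","xyz","fingers"]}

```bash
ls; mkdir -p pics; python3 - <<'E'
from plant import manip, vision, job
import cv2
for n in ("scene","side","wrist"):
    c=vision.get_calibration(n); print(n,c)
    im=vision.grab_frame(n); cv2.imwrite(f"pics/{n}0.png",im[:,:,::-1])
    
for l in ("can_a","case","lid","lot_a","line","flask","tape","white_tray"):
  for n in ("scene","side"):
    print(l,n,[(round(d["score"],2),[round(x) for x in d["extent"]]) for d in vision.spot_in(n,l)])
print(manip.state())
E
```

```text
pics
scene {'camera_matrix': array([[460.72396515,   0.        , 322.68030754],
       [  0.        , 460.72396515, 229.02367112],
       [  0.        ,   0.        ,   1.        ]]), 'k1': -0.02843401084048321, 'origin': array([0.49247694, 0.78619064, 0.9530422 ]), 'orientation': array([ 0.01172293, -0.0070708 ,  0.3521029 ,  0.93586117])}
side {'camera_matrix': array([[446.47599264,   0.        , 321.02971867],
       [  0.        , 446.47599264, 232.97743578],
       [  0.        ,   0.        ,   1.        ]]), 'k1': -0.05902033129294881, 'origin': array([ 0.30340777, -0.84583418,  1.00748104]), 'orientation': array([ 0.91555519,  0.38104939, -0.03995203, -0.122327  ])}
wrist {'camera_matrix': array([[393.72033914,   0.        , 317.066417  ],
       [  0.        , 393.72033914, 242.42502881],
       [  0.        ,   0.        ,   1.        ]]), 'k1': -0.005173843203968354, 'mount': array([[ 1.77378934e-04,  2.68015291e-01, -9.63414642e-01,
        -1.41979718e-01],
       [-4.88475668e-04,  9.63414565e-01,  2.68015180e-01,
         6.68667856e-02],
       [ 9.99999865e-01,  4.23
[... 1223 characters left out ...]
array([-1.19012460e-01,  5.27045608e-02,  1.61293214e+00,  3.13179660e-05,
        1.47598596e+00, -1.19002400e-01]), 'joint_vel': array([-4.69757498e-04,  2.63842264e-03,  1.71143983e-03,  5.75511346e-05,
       -6.49143726e-04, -9.10904145e-04]), 'joint_efforts': array([-1.65918245e-04, -3.93692279e+01, -3.70470715e+01, -1.21956268e-04,
        5.48438456e-04, -1.74633112e-05]), 'tool_pos': array([6.24972315e-01, 4.71553847e-06, 2.31281522e-01]), 'tool_rot': array([7.07097555e-01, 1.68096035e-05, 7.07116007e-01, 7.59950615e-06]), 'contact_force': array([-0.21303397,  0.02618114, -0.29004646]), 'ft_torque': array([ 0.01896985, -0.03889447,  0.02882021]), 'gripper_width': 1.0005705307566524}
```

View pics/scene0.png

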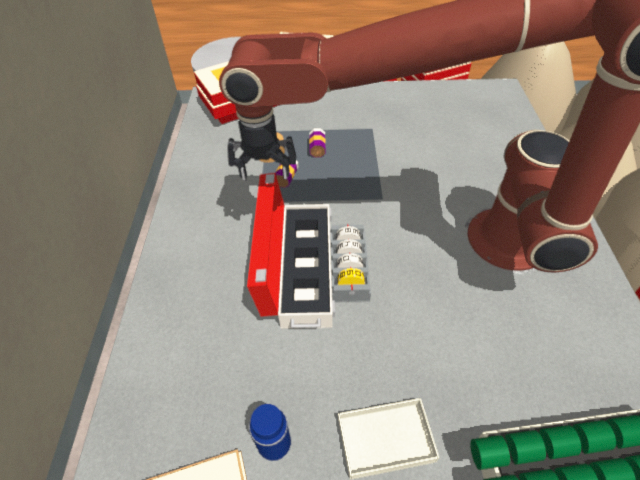

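View pics/side0.png

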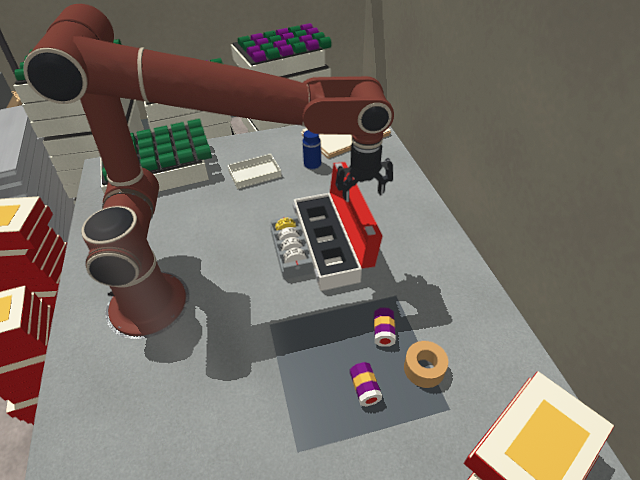

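View pics/wrist0.png

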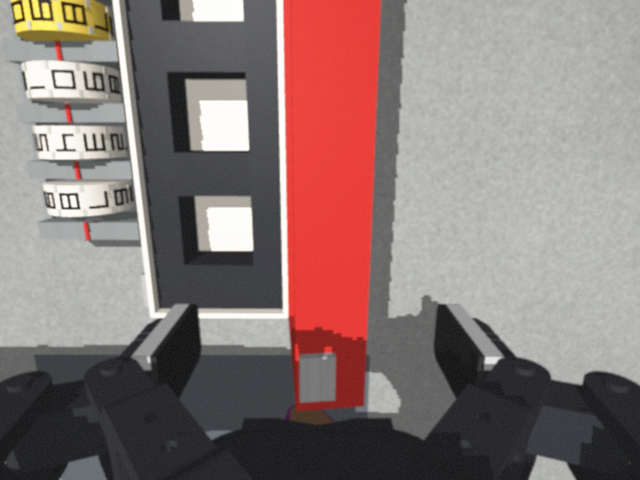

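```bash
cat > h.py <<'E'
import numpy as np, cv2
from scipy.spatial.transform import Rotation as R
from plant import manip, vision, job
def q2R(q): return R.from_quat([q[1],q[2],q[3],q[0]]).as_matrix()
def campose(n,st=None):
    c=vision.get_calibration(n)
    K=c["camera_matrix"];k1=c["k1"]
    if n=="wrist":
        st=st or manip.state()
        M=c["mount"]; Rt=q2R(st["tool_rot"]); t=np.array(st["tool_pos"])
        return K,k1,Rt@M[:3,:3],Rt@M[:3,3]+t
    return K,k1,q2R(c["orientation"]),np.array(c["origin"])
def proj(n,P,st=None):
    K,k1,Rc,o=campose(n,st); P=np.atleast_2d(P)
    p=(P-o)@Rc; s=np.c_[p[:,0]/-p[:,2],-p[:,1]/-p[:,2]]
    r2=(s**2).sum(1,keepdims=True); s=s*(1+k1*r2)
    return np.c_[s[:,0]*K[0,0]+K[0,2],s[:,1]*K[1,1]+K[1,2]]
def unproj(n,uv,z,st=None):
    K,k1,Rc,o=campose(n,st); uv=np.atleast_2d(np.array(uv,float))
    d=np.c_[(uv[:,0]-K[0,2])/K[0,0],(uv[:,1]-K[1,2])/K[1,1]]; s=d.copy()
    for _ in range(10): s=d/(1+k1*(s**2).sum(1,keepdims=True))
    D=np.c_[s[:,0],-s[:,1],-np.ones(len(s))]@Rc.T
    return o+D*((z-o[2])/D[:,2])[:,None]
def case2w(P,x,y,yaw):
    c,s=np.cos(yaw),np.sin(yaw);P=np.atleast_2d(P)
    return np.c_[x+c*P[:,0]-s*P[:,1],y+s*P[:,0]+c*P[:,1],P[:,2]]
def shot(n,name,crop=None,f=1,draw=None):
    st=manip.state(); im=vision.grab_frame(n)[:,:,::-1].copy()
    if draw is not None:
        for p in draw(st): cv2.circle(im,(int(round(p[0])),int(round(p[1]))),1,(0,255,0),-1)
    if crop: im=im[crop[1]:crop[3],crop[0]:crop[2]]
    if f!=1: im=cv2.resize(im,None,fx=f,fy=f,interpolation=cv2.INTER_CUBIC)
    cv2.imwrite(f"pics/{name}.png",im); return st
E
python3 - <<'E'
from h import *
print(unproj("wrist",[(152,318),(287,313)],.06).round(4))
for n,c in (("scene",(220,120,390,340)),("side",(230,180,470,420))):
    im=cv2.imread(f"pics/{n}0.png"); im=im[c[1]:c[3],c[0]:c[2]]
    im=cv2.resize(im,None,fx=2.5,fy=2.5,interpolation=cv2.INTER_CUBIC); cv2.imwrite(f"pics/{n}0c.png",im)
E
```

```text
[[ 0.4797 -0.0887  0.06  ]
 [ 0.5978 -0.0839  0.06  ]]
```

View pics/scene0c.png

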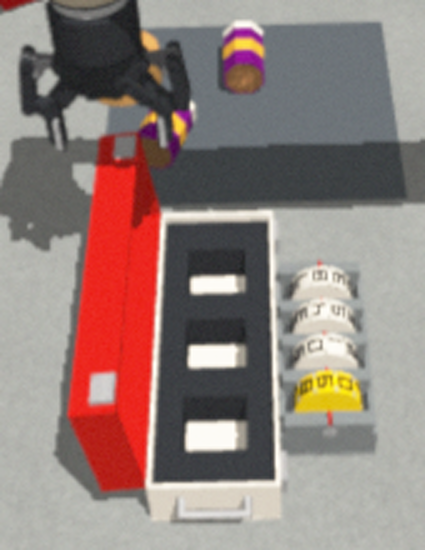

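View pics/side0c.png

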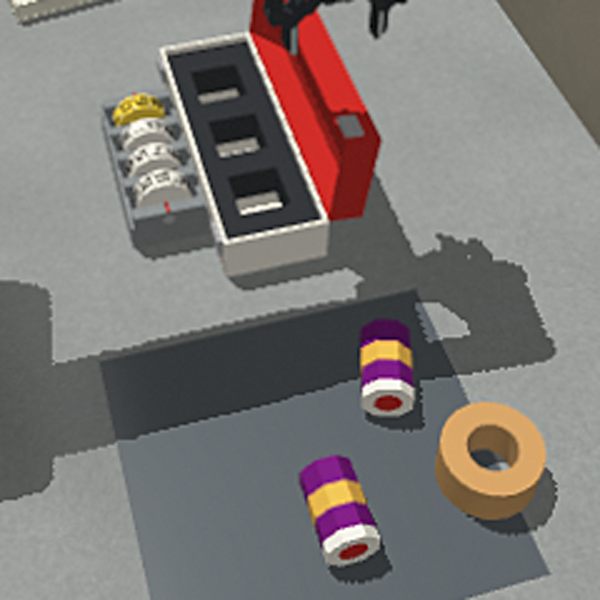

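```bash
cat >> h.py <<'E'
CASEPTS={'nr':(-.06,-.17,.06),'fr':(.06,-.17,.06),'nl':(-.06,.17,.06),'fl':(.06,.17,.06)}
def canpts(x,y,yaw,L=.084,f=.05):
    a=np.arange(8)*np.pi/4+np.pi/8; r=f/2/np.cos(np.pi/8)
    P=[]
    for s in (-L/2,L/2):
        for t in a: P.append((s,r*np.cos(t),.025+r*np.sin(t)))
    return case2w(P,x,y,yaw)
def canmask(im):
    """purple|gold|brown spot etc. im RGB -> mask of purple+gold"""
    h=cv2.cvtColor(im,cv2.COLOR_RGB2HSV); H,S,V=h[...,0],h[...,1],h[...,2]
    pur=(H>135)&(H<160)&(S>100)&(V>30)
    gold=(H>14)&(H<28)&(S>110)&(V>90)
    return pur,gold
E
python3 - <<'E'
from h import *
from scipy.optimize import least_squares, minimize
st=manip.state()
obs=[("wrist",'nr',(152,318)),("wrist",'fr',(287,313)),("scene",'nr',(329.2,204.8)),("scene",'nl',(333.2,314)),("scene",'fl',(279.2,314.8)),
("side",'nl',(294.8,200)),("side",'nr',(318.8,278.8)),("side",'fr',(361.2,268))]
def res(p): 
    return np.concatenate([proj(n,case2w(CASEPTS[k],*p),st)[0]-np.array(uv) for n,k,uv in obs])
s=least_squares(res,[.54,.08,.04],loss='soft_l1'); print(s.x.round(4)); print(res(s.x).reshape(-1,2).round(1))
im=cv2.imread("pics/side0.png")[:,:,::-1].copy()
pur,gold=canmask(im)
n,lab,stt,cen=cv2.connectedComponentsWithStats(pur.astype(np.uint8))
for i in range(1,n):
    if stt[i,4]>30: print(stt[i],cen[i].round(1))
E
```

```text
[5.39e-01 8.33e-02 2.00e-04]
[[-1.1 -2.1]
 [ 1.5  2.9]
 [ 0.1 -1. ]
 [ 0.1 -0.6]
 [ 0.2 -0.1]
 [-1.7 -1. ]
 [ 0.7 -1.8]
 [-0.  -0.1]]
[299  23  20  28 326] [309.2  36.6]
[273  28  21  29 354] [283.7  42. ]
[247  33  21  30 371] [257.1  47.7]
[374 308  20  11 159] [383.6 312.4]
[375 324  20  10 142] [384.4 328.1]
[350 362  23  18 215] [359.9 368.7]
[356 381  24  18 196] [366.7 387.3]
```

Call:
servo_tool(twist=[[0,0,0],[0,0,0],[0,0,0],[0,0,0],[0,0,0]], xyz=[[-2,0,5],[-2,0,5],[-2,0,5],[-2,0,4],[0,0,0]], fingers=[1,1,1,1,1])

```text
time: 1.58
tool_pos: [0.5453, -0.0001, 0.4272]
tool_rot: [0.711, -0.0, 0.704, -0.0]
contact_force: [-0.2, 0.6, -0.2]
gripper_width: 1.0
```

```bash
python3 - <<'E'
from h import *
st=shot("wrist","w1"); print(st["tool_pos"],st["joint_pos"])
shot("side","s1");shot("scene","c1")
E
```

```text
[ 5.45313366e-01 -6.67540173e-05  4.27153967e-01] [-1.36622228e-01 -1.83734085e-01  1.51875691e+00  1.55658489e-05
  1.79668168e+00 -1.36601576e-01]
```

View pics/w1.png

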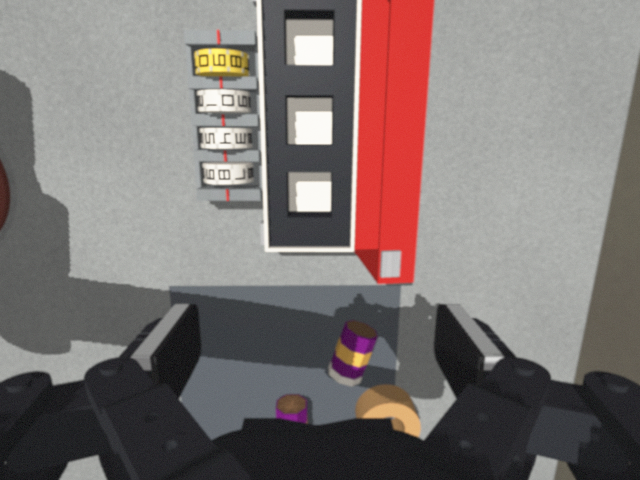

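```bash
cat >> h.py <<'E'
from scipy.optimize import minimize, least_squares
def hullmask(n,x,y,yaw,x0,x1,st,S=4):
    a=np.arange(8)*np.pi/4+np.pi/8; r=.025/np.cos(np.pi/8)
    P=np.array([(s,r*np.cos(t),.025+r*np.sin(t)) for s in (x0,x1) for t in a])
    uv=proj(n,case2w(P,x,y,yaw),st)
    return uv
def fitcan(imgs,init):
    """imgs: list of (cam, RGB image, st). purple+gold+brown fit against prism -42..c"""
    tgt=[]
    for n,im,st in imgs:
        pur,gold=canmask(im)
        c=proj(n,np.array([[init[0],init[1],.025]]),st)[0]
        u0,v0=int(c[0])-35,int(c[1])-35
        u0=max(u0,0);v0=max(v0,0)
        m=(pur|gold)[v0:v0+70,u0:u0+70].astype(np.uint8)
        # keep purple comps and gold touching purple
        pm=cv2.dilate((pur[v0:v0+70,u0:u0+70]).astype(np.uint8),np.ones((5,5)))
        g=(gold[v0:v0+70,u0:u0+70]).astype(np.uint8)
        nn,lab=cv2.connectedComponents(m)
        keep=np.zeros_like(m)
        for i in range(1,nn):
            k=lab==i
            d=np.hypot(*(np.argwhere(k).mean(0)-[c[1]-v0,c[0]-u0]))
            if k.sum()>15 and d<22: keep[k]=1
        tgt.append((n,st,u0,v0,keep))
    def cost(p):
        tot=0
        for n,st,u0,v0,keep in tgt:
            uv=hullmask(n,p[0]/100,p[1]/100,p[2]/10,-.042,p[3]/100,st)-[u0,v0]
            h=cv2.convexHull(uv.astype(np.float32))[:,0]
            M=np.zeros((keep.shape[0]*4,keep.shape[1]*4),np.uint8)
            cv2.fillConvexPoly(M,np.round((h+.5)*64-8).astype(np.int32),1,shift=4)
            M=cv2.resize(M.astype(np.float32),(keep.shape[1],keep.shape[0]),interpolation=cv2.INTER_AREA)
            tot+=np.abs(M-keep).sum()/keep.sum()
        return tot
    best=None
    for dy in (-.3,0,.3):
        s=minimize(cost,[init[0]*100,init[1]*100,(init[2]+dy)*10,2.8],method="Nelder-Mead",options=dict(initial_simplex=np.array([[0,0,0,0],[1,0,0,0],[0,1,0,0],[0,0,2,0],[0,0,0,.5]])+[init[0]*100,init[1]*100,(init[2]+dy)*10,2.8],maxiter=400))
        if best is None or s.fun<best.fun: best=s
    x=best.x
    return np.array([x[0]/100,x[1]/100,x[2]/10,x[3]/100]),best.fun
def redspot(im,cam,approx,z=.025,st=None):
    h=cv2.cvtColor(im,cv2.COLOR_RGB2HSV); m=((h[...,0]<8)|(h[...,0]>172))&(h[...,1]>120)&(h[...,2]>60)
    n,l,s,c=cv2.connectedComponentsWithStats(m.astype(np.uint8))
    return [(s[i,4],unproj(cam,c[i],z,st)[0].round(4)) for i in range(1,n) if 8<s[i,4]<400 and np.hypot(*(c[i]-approx))<45]
E
python3 - <<'E'
from h import *
st=manip.state()
ld=lambda f:cv2.imread(f"pics/{f}.png")[:,:,::-1].copy()
s,w,c=ld("s1"),ld("w1"),ld("c1")
obs=[("wrist",'nr',(266.5,250.5)),("wrist",'fr',(354.5,250.5)),("scene",'nr',(329.2,204.8)),("scene",'nl',(333.2,314)),("scene",'fl',(279.2,314.8)),
("side",'nl',(294.8,200)),("side",'nr',(318.8,278.8)),("side",'fr',(361.2,268))]
def res(p): 
    return np.concatenate([proj(n,case2w(CASEPTS[k],*p),st)[0]-np.array(uv) for n,k,uv in obs])
so=least_squares(res,[.54,.08,.0],loss='soft_l1'); print(so.x.round(4)); print(res(so.x).reshape(-1,2).round(1))
for uv in ((383,328),(363,378)):
    p=unproj("side",uv,.03)[0]; print(p.round(3))
    print("red",redspot(s,"side",uv))
    for imgs in ([("side",s,st)],[("scene",c,st)],[("side",s,st),("scene",c,st)]+([("wrist",w,st)] if uv[0]==383 else [])):
        r,f=fitcan(imgs,[p[0],p[1],-1.57]); print([i[0] for i in imgs],r.round(4),round(f,3), "cap",(r[:2]+.042*np.array([np.cos(r[2]),np.sin(r[2])])).round(4))
E
```

```text
[ 0.5378  0.0851 -0.0106]
[[ 0.1  0.4]
 [ 2.2  1.3]
 [ 1.2 -0.4]
 [-0.1  0.3]
 [-0.1  0.4]
 [-1.6 -1.5]
 [-0.6 -2.2]
 [-1.2 -0.2]]
[ 0.599 -0.269  0.03 ]
red [(np.int32(50), array([ 0.5915, -0.3029,  0.025 ]))]
['side'] [ 6.0480e-01 -2.6390e-01 -1.8513e+00 -3.0000e-04] 0.184 cap [ 0.5932 -0.3043]
['scene'] [ 0.6211 -0.2946 -0.8468 -0.0131] 0.351 cap [ 0.6489 -0.3261]
['side', 'scene', 'wrist'] [ 0.5983 -0.2809 -1.8151  0.0025] 1.665 cap [ 0.5882 -0.3217]
[ 0.506 -0.386  0.03 ]
red [(np.int32(50), array([ 0.5915, -0.3029,  0.025 ])), (np.int32(42), array([ 0.5068, -0.441 ,  0.025 ]))]Traceback (most recent call last):
  File "<stdin>", line 14, in <module>
  File "h.py", line 84, in fitcan
    s=minimize(cost,[init[0]*100,init[1]*100,(init[2]+dy)*10,2.8],method="Nelder-Mead",options=dict(initial_simplex=np.array([[0,0,0,0],[1,0,0,0],[0,1,0,0],[0,0,2,0],[0,0,0,.5]])+[init[0]*100,init[1]*100,(init[2]+dy)*10,2.8],maxiter=400))
    res = _minimize_neldermead(fun, x0, args, callback, bounds=bounds,
                               **options)
    fsim[j] = func(sim[j])
              ~~~~^^^^^^^^
    fx = function(np.copy(x), *(wrapper_args + args))
  File "h.py", line 75, in cost
    uv=hullmask(n,p[0]/100,p[1]/100,p[2]/10,-.042,p[3]/100,st)-[u0,v0]
       ~~~~~~~~^^^^^^^^^^^^^^^^^^^^^^^^^^^^^^^^^^^^^^^^^^^^^^^
  File "h.py", line 51, in hullmask
    uv=proj(n,case2w(P,x,y,yaw),st)
  File "h.py", line 14, in proj
    K,k1,Rc,o=campose(n,st); P=np.atleast_2d(P)
              ~~~~~~~^^^^^^
  File "h.py", line 6, in campose
    c=vision.get_calibration(n)
ValueError: time passes only in moves, steps and waits
```

View pics/c1.png

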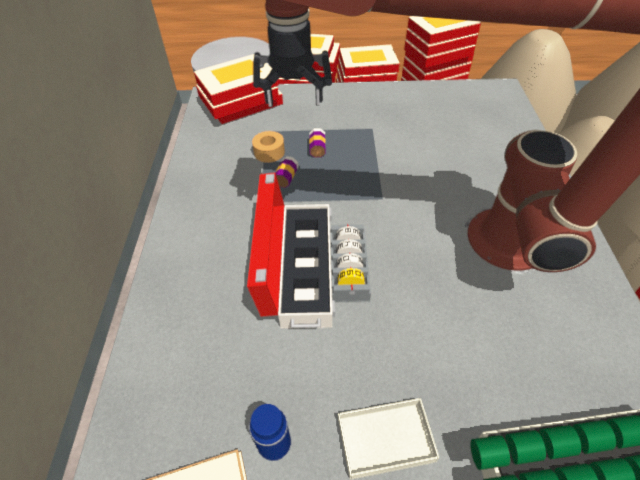

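Call:
servo_tool(twist=[[0,0,0],[0,0,0],[0,0,0],[0,0,0],[0,0,0],[0,0,0]], xyz=[[0,-4,-2],[0,-5,-2],[0,-5,-2],[0,-5,-2],[0,-3,-1],[0,0,0]], fingers=[1,1,1,1,1,1])

```text
time: 2.48
tool_pos: [0.5438, -0.2213, 0.3266]
tool_rot: [0.705, 0.002, 0.709, 0.0]
contact_force: [1.2, 0.1, 0.5]
gripper_width: 0.999
```

```bash
python3 - <<'E'
s=open('h.py').read()
s=s.replace('c=vision.get_calibration(n)\n    K','c=_cal(n)\n    K',1).replace('def q2R','import functools,pickle,os\n@functools.lru_cache(None)\ndef _cal(n): return vision.get_calibration(n)\ndef q2R',1)
open('h.py','w').write(s)
E
python3 - <<'E'
from h import *
st=shot("wrist","w2"); print(st["tool_pos"],st["joint_pos"])
pickle.dump(st,open("w2.pkl","wb"))
im=cv2.imread("pics/w2.png")[100:420,180:480]; cv2.imwrite("pics/w2c.png",cv2.resize(im,None,fx=2.5,fy=1.875*1.0*2.5/1.875*0.75,interpolation=cv2.INTER_CUBIC) if 0 else cv2.resize(im[:240],None,fx=2.5,fy=2.5,interpolation=cv2.INTER_CUBIC))
E
```

```text
[ 0.5438082  -0.22127248  0.32663002] [-5.13150342e-01 -7.09328419e-02  1.57888158e+00 -1.59245500e-05
  1.64112553e+00 -5.10043257e-01]
```

View pics/w2.png

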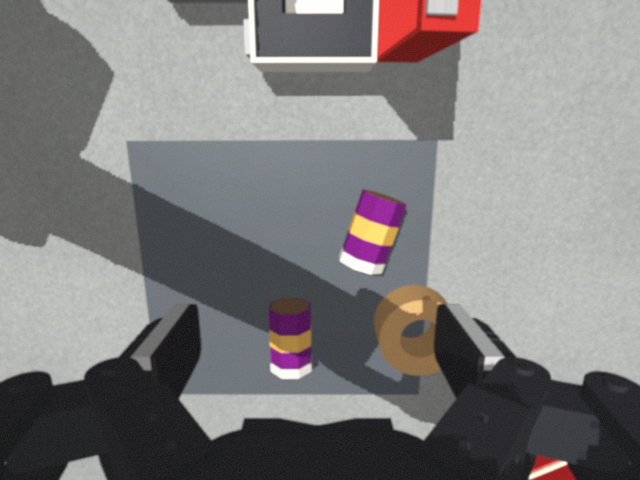

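```bash
cat > ov.py <<'E'
from h import *
import sys
def overlay(src,cam,st,cans,crop,f,out):
    im=cv2.imread(f"pics/{src}.png")[crop[1]:crop[3],crop[0]:crop[2]]
    im=cv2.resize(im,None,fx=f,fy=f,interpolation=cv2.INTER_CUBIC)
    for c in cans:
        uv=proj(cam,canpts(*c),st); uv=((uv+.5-[crop[0],crop[1]])*f-.5)
        for s in (uv[:8],uv[8:]): cv2.polylines(im,[s.round().astype(int)],True,(0,255,0),1)
        for i in range(8): cv2.line(im,tuple(uv[i].round().astype(int).tolist()),tuple(uv[i+8].round().astype(int).tolist()),(0,255,0),1)
    cv2.imwrite(f"pics/{out}.png",im)
E
python3 - <<'E'
from ov import *
st=pickle.load(open("w2.pkl","rb"))
print(unproj("wrist",[(384,194),(363,270),(290,303),(290,373)],.04,st).round(4))
print(unproj("wrist",[(375,233),(291,340)],.05,st).round(4))
print(unproj("wrist",[(414,328)],.048,st).round(4))
P=unproj("wrist",[(375,233),(291,340)],.05,st)
A=(.606,-.267,-1.82);B=(P[1][0],P[1][1],-1.56)
overlay("w2","wrist",st,[A,B],(240,170,440,390),3.6,"w2o")
E
```

```text
[[ 0.614  -0.2179  0.04  ]
 [ 0.5935 -0.3055  0.04  ]
 [ 0.5085 -0.3466  0.04  ]
 [ 0.5065 -0.4409  0.04  ]]
[[ 0.6043 -0.2592  0.05  ]
 [ 0.5095 -0.3896  0.05  ]]
[[ 0.6545 -0.375   0.048 ]]
```

View pics/w2o.png

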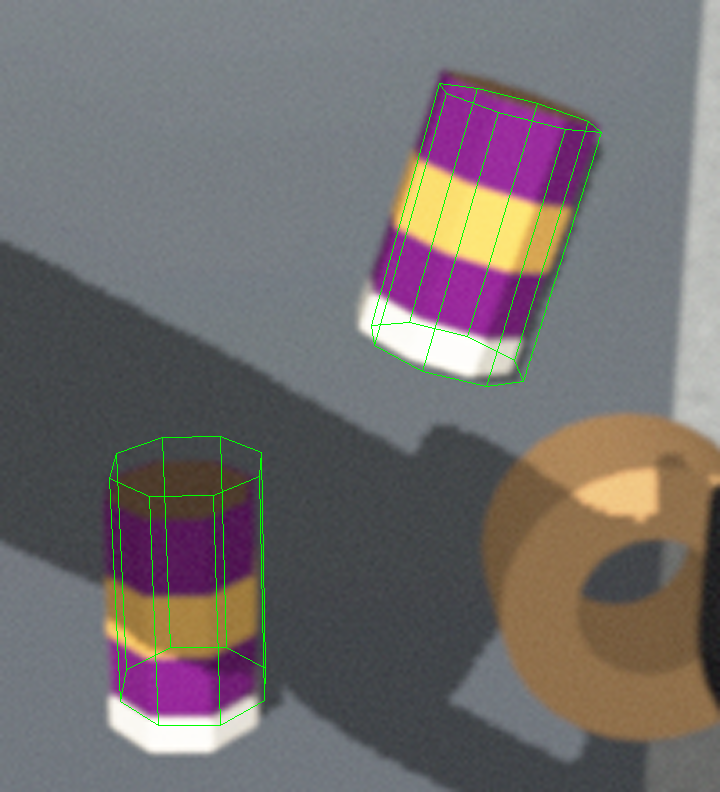

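```bash
python3 - <<'E'
from ov import *
st=pickle.load(open("w2.pkl","rb"))
A=(.604,-.264,-1.845);B=(.507,-.397,-1.57)
overlay("w2","wrist",st,[A,B],(240,170,440,390),3.6,"w2o2")
S=cv2.imread("pics/s1.png")
overlay("s1","side",st,[A,B],(330,290,430,420),5,"s1o")
E
```

```text
(no output)
```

View pics/w2o2.png

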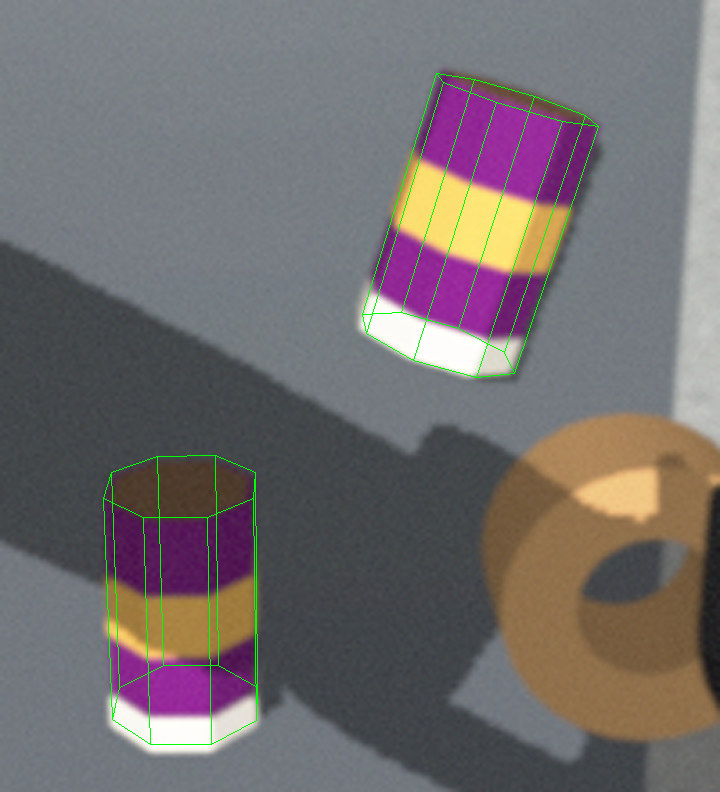

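View pics/s1o.png

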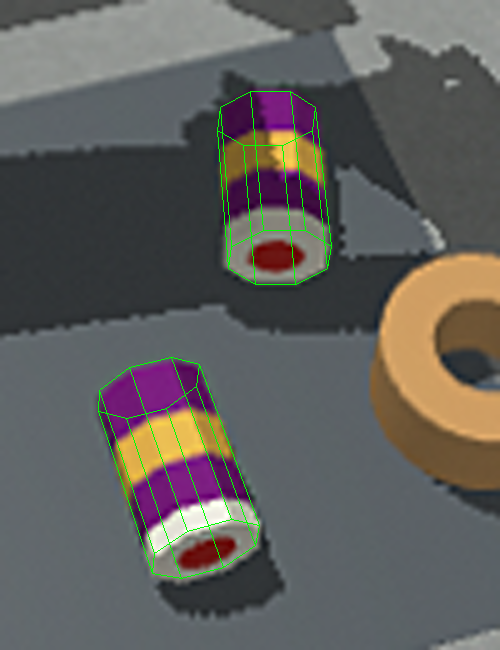

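Call:
servo_tool(twist=[[0.1745,0,0],[0.1745,0,0],[0.1745,0,0],[0.1745,0,0],[0.1745,0,0],[0,0,0],[0,0,0]], xyz=[[-0.6,-4.6,-2],[-0.6,-4.6,-2],[-0.6,-4.6,-2],[-0.6,-4.6,-2],[-0.6,-4.6,-3],[-0.7,-4.9,-3.5],[0,0,0]], fingers=[1,1,1,1,1,1,1])

```text
time: 3.4
tool_pos: [0.5063, -0.4993, 0.1776]
tool_rot: [0.637, 0.304, 0.641, 0.3]
contact_force: [0.9, 0.3, -0.7]
gripper_width: 1.0
```

```bash
cat >> h.py <<'E'
def report(tgt=None,a=None,zt=None):
    st=manip.state(); Rm=q2R(st["tool_rot"]); print("t",round(st["time"],2),"pos",st["tool_pos"].round(4),"a",Rm[:,0].round(3),"y",Rm[:,1].round(3),"z",Rm[:,2].round(3),"j",st["joint_pos"].round(2),"F",np.round(st["contact_force"],1),"g",round(st["gripper_width"],3))
    if tgt is not None: print("delta cm",((np.array(tgt)-st["tool_pos"])*100).round(2))
    if a is not None:
        zt=np.array(zt,float);a=np.array(a,float);a/=np.linalg.norm(a);zt-=a*(a@zt);zt/=np.linalg.norm(zt)
        Rt=np.c_[a,np.cross(zt,a),zt]; print("rotvec",R.from_matrix(Rt@Rm.T).as_rotvec().round(4))
    return st
E
python3 - <<'E'
from h import *
report([.507,-.4856,.076],[0,.766,-.643],[1,0,0])
E
```

```text
t 3.4 pos [ 0.5063 -0.4993  0.1776] a [-0.003  0.772 -0.635] y [0.007 0.635 0.772] z [ 1.    -0.003 -0.007] j [-1.04  0.74  1.    0.49  2.15 -0.92] F [ 0.9  0.3 -0.7] g 1.0
delta cm [  0.07   1.37 -10.16]
rotvec [-0.01   -0.0072  0.0027]
```

Call:
servo_tool(twist=[[0,0,0],[0,0,0],[0,0,0],[0,0,0],[0,0,0]], xyz=[[0,0.7,-5],[0.1,0.7,-5.1],[0,3,-2.6],[0,2.3,-2],[0,0,0]], fingers=[1,1,1,1,1])

```text
time: 4.03
tool_pos: [0.5099, -0.4283, 0.0393]
tool_rot: [0.639, 0.299, 0.642, 0.301]
contact_force: [-0.2, -0.7, 0.3]
gripper_width: 0.997
```

```bash
python3 - <<'E'
from ov import *
report([.507,-.409,.0115],[0,.766,-.643],[1,0,0])
st=shot("side","s3"); A=(.604,-.264,-1.845);B=(.507,-.398,-1.57)
overlay("s3","side",st,[A,B],(310,290,460,420),5,"s3o")
E
```

```text
t 4.03 pos [ 0.5099 -0.4283  0.0393] a [-0.004  0.768 -0.641] y [-0.001  0.641  0.768] z [ 1.     0.004 -0.001] j [-0.99  0.76  1.21  0.46  1.92 -1.01] F [-0.2 -0.7  0.3] g 0.997
delta cm [-0.29  1.93 -2.78]
rotvec [-0.0025 -0.0014 -0.0039]
```

View pics/s3o.png

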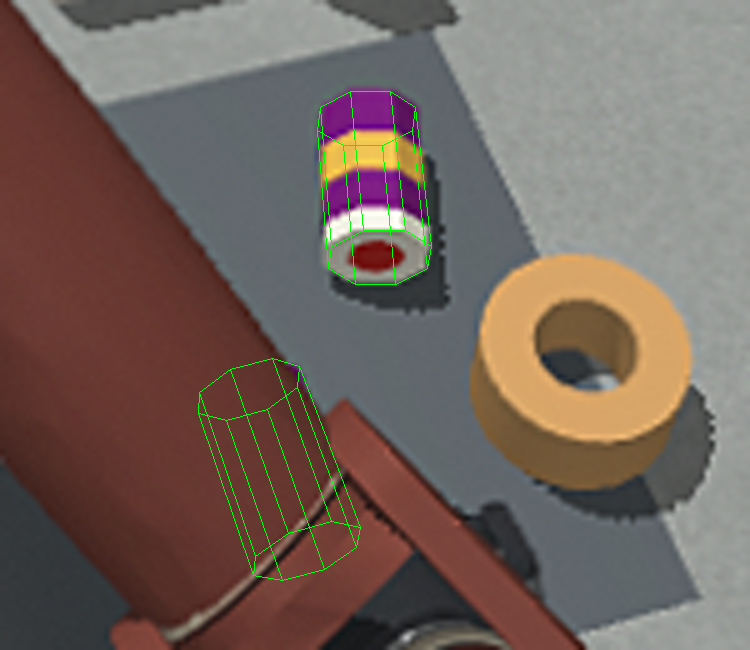

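Call:
servo_tool(twist=[[0,0,0],[0,0,0],[0,0,0]], xyz=[[-0.2,1.2,-1.6],[-0.1,0.6,-1.0],[0,0,0]], fingers=[1,1,1])

```text
time: 4.45
tool_pos: [0.5053, -0.413, 0.012]
tool_rot: [0.64, 0.3, 0.641, 0.299]
contact_force: [-0.9, -0.6, -0.0]
gripper_width: 1.001
```

```bash
python3 - <<'E'
from ov import *
report([.507,-.409,.0115],[0,.766,-.643],[1,0,0])
st=shot("wrist","w3"); B=(.507,-.398,-1.57)
overlay("w3","wrist",st,[B],(0,0,640,480),1,"w3o")
E
```

```text
t 4.45 pos [ 0.5053 -0.413   0.012 ] a [-0.001  0.767 -0.641] y [0.001 0.641 0.767] z [ 1.     0.    -0.002] j [-0.98  0.77  1.26  0.46  1.87 -1.02] F [-0.9 -0.6 -0. ] g 1.001
delta cm [ 0.17  0.4  -0.05]
rotvec [-0.0022 -0.0016 -0.0001]
```

View pics/w3o.png

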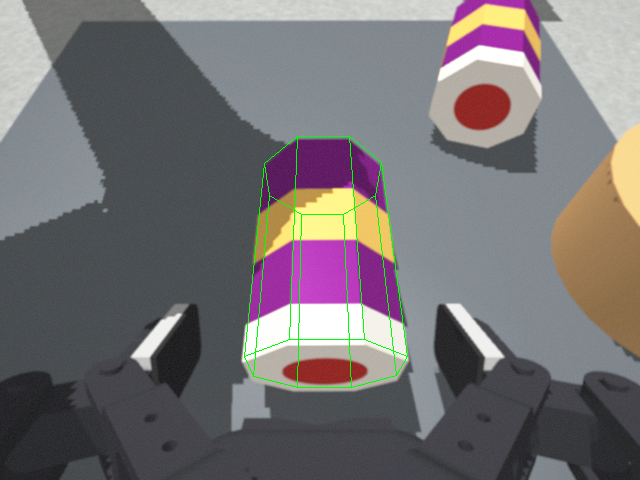

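Call:
servo_tool(twist=[[0,0,0],[0,0,0],[0,0,0],[0,0,0],[0,0,0],[0,0,0]], xyz=[[0.1,0.3,0],[0,0,0],[0,0,0],[0,0,0],[0,0,0],[0,0,0]], fingers=[0.5,0,0,0,0,0])

```text
time: 5.25
tool_pos: [0.5073, -0.4115, 0.0139]
tool_rot: [0.641, 0.298, 0.641, 0.299]
contact_force: [1.2, -2.6, 2.9]
gripper_width: 0.575
```

```bash
python3 - <<'E'
from ov import *
report([.507,-.409,.0115],[0,.766,-.643],[1,0,0])
E
```

```text
t 5.25 pos [ 0.5073 -0.4115  0.0139] a [ 0.001  0.765 -0.644] y [-0.     0.644  0.765] z [ 1.    -0.     0.001] j [-0.98  0.76  1.26  0.46  1.87 -1.02] F [ 1.2 -2.6  2.9] g 0.575
delta cm [-0.03  0.25 -0.24]
rotvec [0.0009 0.0009 0.0003]
```

Call:
servo_tool(twist=[[0,0,0],[0,0,0],[-0.1745,0,0],[-0.1745,0,0],[-0.1745,0,0],[-0.1745,0,0],[-0.1745,0,0],[-0.1745,0,0]], xyz=[[0,0,3],[0,0,5],[-0.5,2,4],[-0.5,3,3],[-0.5,3,2],[-0.5,3,2],[-0.5,3,1],[-0.5,3,0]], fingers=[0,0,0,0,0,0,0,0])

```text
time: 6.25
tool_pos: [0.4768, -0.2402, 0.2145]
tool_rot: [0.705, -0.064, 0.703, -0.064]
contact_force: [-0.0, 0.3, -1.3]
gripper_width: 0.574
```

Call:
servo_tool(twist=[[-0.1745,0,0],[-0.1745,0,0],[-0.1745,0,0],[0,0,0.1745],[0,0,0.1745],[0,0,0.1745],[0,0,0.1745],[0,0,0.1745]], xyz=[[-0.5,2,0],[-0.5,2,0],[-0.5,2,0],[0,2,0],[0,2,0],[0,2,0],[0,2,0],[0,2,0]], fingers=[0,0,0,0,0,0,0,0])

```text
time: 7.25
tool_pos: [0.4609, -0.0797, 0.2111]
tool_rot: [0.704, -0.501, 0.5, 0.065]
contact_force: [-0.7, 0.9, -0.4]
gripper_width: 0.575
```

```bash
python3 - <<'E'
from ov import *
report([.549,-.010,.0615],[.644,0,-.765],[0,1,0])
shot("side","s4"); shot("scene","c4")
E
```

```text
t 7.25 pos [ 0.4609 -0.0797  0.2111] a [ 0.492 -0.41  -0.768] y [-0.592  0.489 -0.641] z [ 0.638  0.77  -0.002] j [-0.12 -0.74  2.36 -0.44  0.95 -0.85] F [-0.7  0.9 -0.4] g 0.575
delta cm [  8.81   6.97 -14.96]
rotvec [ 2.000e-04 -4.700e-03  6.919e-01]
```

View pics/s4.png

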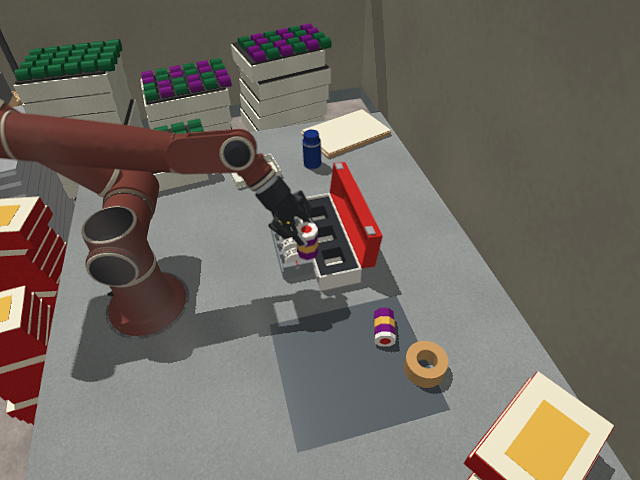

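View pics/c4.png

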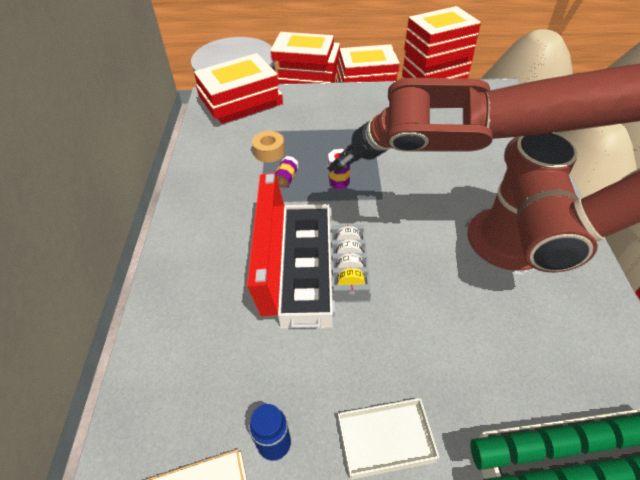

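```bash
cat >> ov.py <<'E'
def casepolys():
    L=[]
    for y in (.095,0,-.095):
        L.append([(-.03,y-.03,.05),(.03,y-.03,.05),(.03,y+.03,.05),(-.03,y+.03,.05)])
        L.append([(-.03,y-.03,.006),(.03,y-.03,.006),(.03,y+.03,.006),(-.03,y+.03,.006)])
    L.append([(-.06,-.17,.06),(.06,-.17,.06),(.06,.17,.06),(-.06,.17,.06)])
    L.append([(-.056,-.166,.06),(.056,-.166,.06),(.056,.166,.06),(-.056,.166,.06)])
    for y in (.066,.022,-.022,-.066): L.append([(-.108-.001,y-.012,.072),(-.108+.001,y-.012,.072),(-.108+.001,y+.012,.072),(-.108-.001,y+.012,.072)])
    return L
def caseov(src,cam,st,pose,crop,f,out):
    im=cv2.imread(f"pics/{src}.png")[crop[1]:crop[3],crop[0]:crop[2]]
    im=cv2.resize(im,None,fx=f,fy=f,interpolation=cv2.INTER_CUBIC)
    for l in casepolys():
        uv=(proj(cam,case2w(l,*pose),st)+.5-[crop[0],crop[1]])*f-.5
        cv2.polylines(im,[uv.round().astype(int)],True,(0,255,0),1)
    cv2.imwrite(f"pics/{out}.png",im)
E
python3 - <<'E'
from ov import *
st=manip.state()
p=(.538,.084,-.004)
caseov("c1","scene",st,p,(270,200,380,330),4.5,"c1o")
caseov("s1","side",st,p,(265,180,365,290),5,"s1o2")
st2=pickle.load(open("w2.pkl","rb"))
st1=dict(st); st1["tool_pos"]=np.array([.545313,-.0000667,.427154]); st1["tool_rot"]=[.711,0,.704,0]
q=np.array([.711,0,.704,0]);st1["tool_rot"]=q/np.linalg.norm(q)
caseov("w1","wrist",st1,p,(180,0,380,265),3,"w1o")
E
```

```text
(no output)
```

View pics/c1o.png

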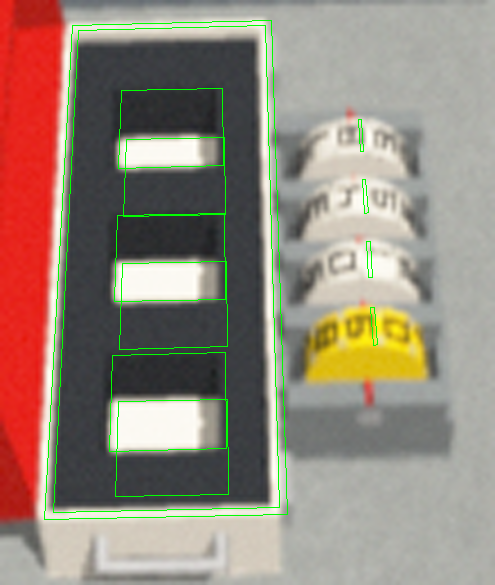

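View pics/s1o2.png

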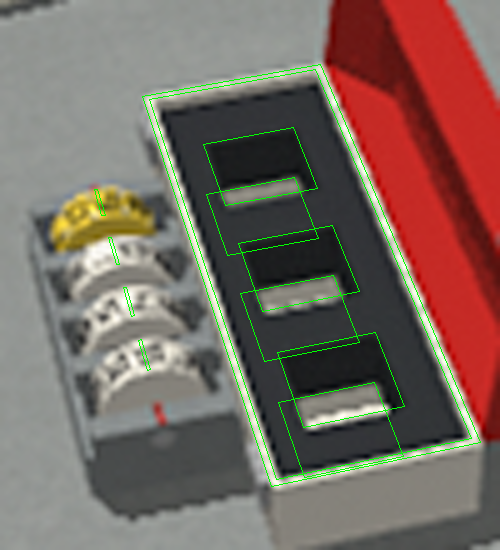

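View pics/w1o.png

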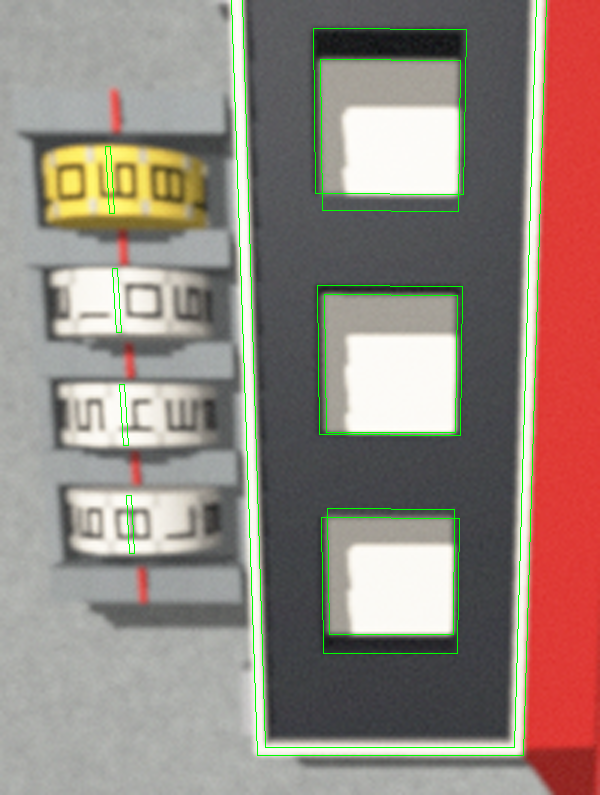

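Call:
servo_tool(twist=[[0,0,0.173],[0,-0.0045,0.173],[0,0,0.173],[0,0,0.173],[0,0,0],[0,0,0]], xyz=[[2.2,1.7,-1],[2.2,1.7,-1],[2.2,1.7,-2],[2.3,1.8,-2],[0,0,0],[0,0,0]], fingers=[0,0,0,0,0,0])

```text
time: 8.1
tool_pos: [0.5456, -0.0154, 0.1568]
tool_rot: [0.648, -0.633, 0.313, 0.286]
contact_force: [0.6, 0.6, -0.9]
gripper_width: 0.577
```

```bash
cat >> ov.py <<'E'
def canheld(st,rel,off=np.zeros(3)):
    """16 pts of can from TCP; rel=(along a, along tool y, along z) of centre, cap dir in tool"""
    Rm=q2R(st["tool_rot"]); C=st["tool_pos"]+Rm@rel
    return C
def canup(C,yaw=0,ax=(0,0,1)):
    a=np.arange(8)*np.pi/4+np.pi/8; r=.025/np.cos(np.pi/8)
    return np.array([(C[0]+r*np.cos(t+yaw),C[1]+r*np.sin(t+yaw),C[2]+s) for s in (-.042,.042) for t in a])
def drawpts(src,cam,st,P,crop,f,out):
    im=cv2.imread(f"pics/{src}.png")[crop[1]:crop[3],crop[0]:crop[2]]
    im=cv2.resize(im,None,fx=f,fy=f,interpolation=cv2.INTER_CUBIC)
    uv=(proj(cam,P,st)+.5-[crop[0],crop[1]])*f-.5
    for s in (uv[:8],uv[8:]): cv2.polylines(im,[s.round().astype(int)],True,(0,255,0),1)
    cv2.imwrite(f"pics/{out}.png",im)
E
python3 - <<'E'
from ov import *
st=report([.5497,-.011,.0615],[.644,0,-.765],[0,1,0])
rel=np.array([.0032,.0172,0]); C=canheld(st,rel); print(C)
shot("side","s5"); shot("scene","c5")
drawpts("s5","side",st,canup(C),(265,180,395,290),6,"s5o")
drawpts("c5","scene",st,canup(C),(260,150,390,290),5,"c5o")
E
```

```text
t 8.1 pos [ 0.5456 -0.0154  0.1568] a [ 0.641 -0.026 -0.767] y [-0.766  0.036 -0.641] z [0.044 0.999 0.003] j [-0.23 -0.52  2.33  0.2   0.65 -1.86] F [ 0.6  0.6 -0.9] g 0.577
delta cm [ 0.41  0.44 -9.53]
rotvec [-0.0032 -0.0033  0.0445]
[ 0.53443927 -0.01490987  0.1432895 ]
```

View pics/s5o.png

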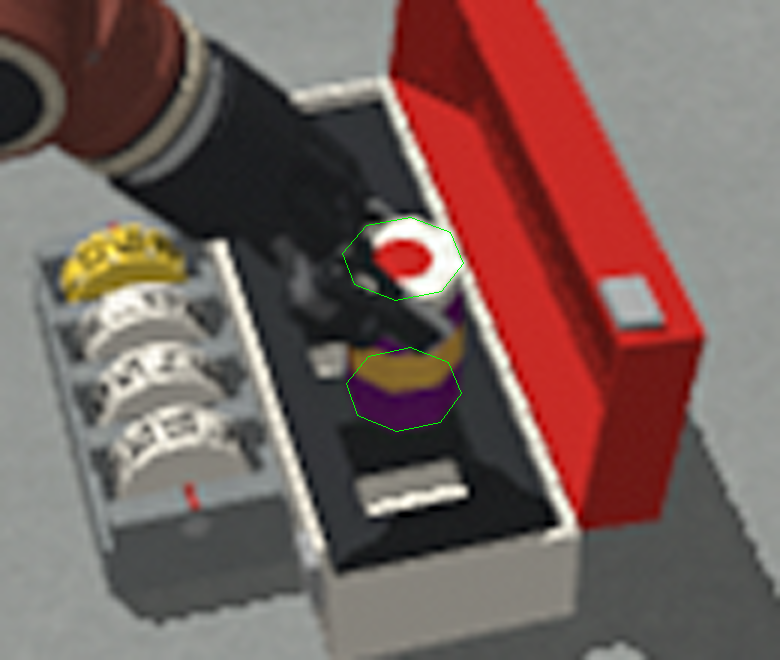

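View pics/c5o.png

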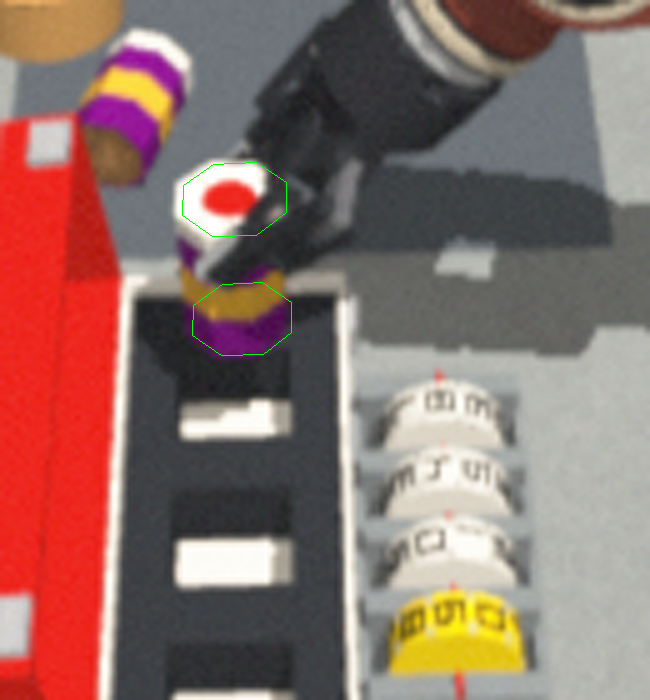

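Call:
servo_tool(twist=[[0,0,0.0445],[0,0,0],[0,0,0],[0,0,0]], xyz=[[0.2,0.4,-1.5],[0,0,-2],[0,0,-1],[0,0,0]], fingers=[0,0,0,0])

```text
time: 8.7
tool_pos: [0.5475, -0.011, 0.1118]
tool_rot: [0.641, -0.64, 0.298, 0.3]
contact_force: [0.2, 0.8, -1.3]
gripper_width: 0.572
```

```bash
python3 - <<'E'
from ov import *
st=report([.5497,-.011,.0615],[.644,0,-.765],[0,1,0])
rel=np.array([.0032,.0172,0]); C=canheld(st,rel); print(C)
E
```

```text
t 8.7 pos [ 0.5475 -0.011   0.1118] a [ 0.642  0.004 -0.767] y [-0.767 -0.    -0.642] z [-0.003  1.     0.003] j [-0.24 -0.44  2.36  0.29  0.56 -2.01] F [ 0.2  0.8 -1.3] g 0.572
delta cm [ 0.22 -0.   -5.03]
rotvec [-0.003  -0.0023 -0.0026]
[ 0.53633199 -0.0109397   0.09825442]
```

Call:
servo_tool(twist=[[0,0,0],[0,0,0],[0,0,0],[0,0,0],[0,0,0]], xyz=[[0.15,0,-0.8],[0,0,-1.2],[0,0,-1.2],[0,0,-1],[0,0,0]], fingers=[0,0,0,0,0])

```text
time: 9.32
tool_pos: [0.5484, -0.011, 0.0683]
tool_rot: [0.641, -0.64, 0.298, 0.301]
contact_force: [-0.5, 0.9, -1.3]
gripper_width: 0.576
```

```bash
python3 - <<'E'
from ov import *
st=report([.5497,-.011,.0615],[.644,0,-.765],[0,1,0])
rel=np.array([.0032,.0172,0]); C=canheld(st,rel); print(C)
shot("side","s6",(265,180,395,290),5)
E
```

```text
t 9.32 pos [ 0.5484 -0.011   0.0683] a [ 0.641  0.004 -0.768] y [-0.768  0.    -0.641] z [-0.003  1.     0.003] j [-0.24 -0.34  2.37  0.36  0.45 -2.08] F [-0.5  0.9 -1.3] g 0.576
delta cm [ 0.13 -0.   -0.68]
rotvec [-0.0034 -0.0043 -0.0027]
[ 0.53728372 -0.01097021  0.05485248]
```

View pics/s6.png

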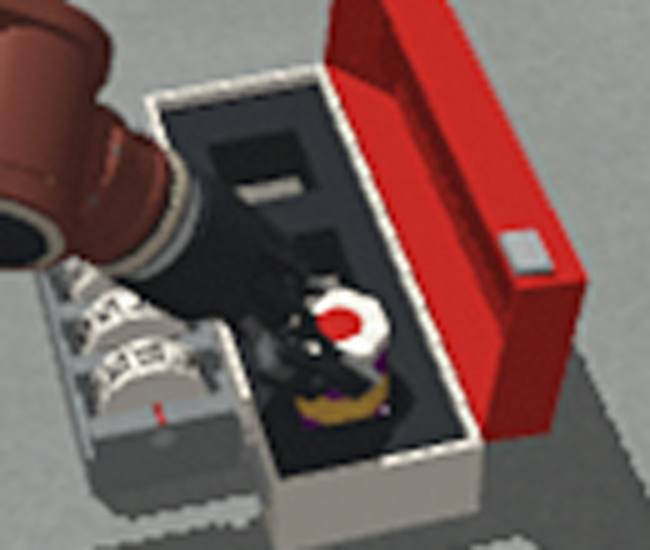

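Call:
servo_tool(twist=[[0,0,0],[0,0,0],[0,0,0],[0,0,0],[0,0,0],[0,0,0]], xyz=[[0,0,-0.4],[0,0,-0.2],[0,0,0],[0,0,0],[0,0,0],[0,0,0]], fingers=[0,0,0,0.85,0.85,0.85])

```text
time: 10.12
tool_pos: [0.5497, -0.0113, 0.0647]
tool_rot: [0.641, -0.641, 0.297, 0.3]
contact_force: [0.0, 0.5, -0.6]
gripper_width: 0.852
```

```bash
python3 - <<'E'
from ov import *
st=report([.5497,-.011,.0615])
E
```

```text
t 10.12 pos [ 0.5497 -0.0113  0.0647] a [ 0.644  0.004 -0.765] y [-0.765 -0.001 -0.644] z [-0.003  1.     0.002] j [-0.24 -0.33  2.37  0.37  0.44 -2.09] F [ 0.   0.5 -0.6] g 0.852
delta cm [-0.    0.03 -0.32]
```

Retreat along −a (up and back), then turn back toward upright.

Call:
servo_tool(twist=[[0,0,0],[0,0,0],[0,0,0],[0,0,-0.175],[0,0,-0.175],[0,0,-0.175],[0,0,-0.175],[0,0,-0.175]], xyz=[[-1.3,0,1.8],[-2,0,3.2],[-1,0,5],[0,-1.5,3],[0,-1.5,3],[0,-1.5,2],[0,-1.5,0],[0,-1.5,0]], fingers=[0.85,0.85,0.85,1,1,1,1,1])

```text
time: 11.12
tool_pos: [0.5064, -0.0807, 0.234]
tool_rot: [0.708, -0.468, 0.528, 0.022]
contact_force: [-0.0, -0.2, -0.5]
gripper_width: 1.001
```

Call:
servo_tool(twist=[[0,0,-0.175],[0,0,-0.175],[0,0,-0.175],[0,0,-0.175],[0.175,0,0],[0.175,0,0],[0.175,0,0],[0.175,0,0]], xyz=[[0,-1.5,0],[0,-1.5,0],[0,-1.5,0],[1,-1.5,0],[1,-1.5,0],[1,-1.5,0],[1,-1,0],[1,-1,0]], fingers=[1,1,1,1,1,1,1,1])

```text
time: 12.12
tool_pos: [0.5571, -0.1911, 0.2345]
tool_rot: [0.722, -0.011, 0.691, 0.021]
contact_force: [-0.3, -0.5, -0.5]
gripper_width: 1.0
```

```bash
python3 - <<'E'
from ov import *
A=(.604,-.264,-1.845)
a=(0,0,-1)
st=report([.55,-.18,.33],a,[-np.sin(A[2]),np.cos(A[2]),0])
shot("scene","c7");shot("wrist","w7"); pickle.dump(st,open("w7.pkl","wb"))
shot("side","s7")
im=cv2.imread("pics/s7.png")[180:290,265:395]; im2=cv2.imread("pics/c7.png")[190:330,250:380]
cv2.imwrite("pics/j7.png",np.hstack([cv2.resize(im,(390*1,330)),cv2.resize(im2,(306,330))]))
E
```

```text
t 12.12 pos [ 0.5571 -0.1911  0.2345] a [ 0.044  0.014 -0.999] y [-0.046  0.999  0.012] z [0.998 0.045 0.045] j [-0.47 -0.06  1.72  0.03  1.45 -0.52] F [-0.3 -0.5 -0.5] g 1.0
delta cm [-0.71  1.11  9.55]
rotvec [-0.0071  0.0459 -0.3196]
```

View pics/j7.png

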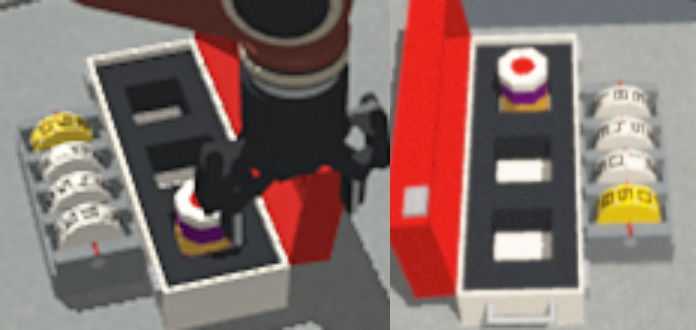

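View pics/w7.png

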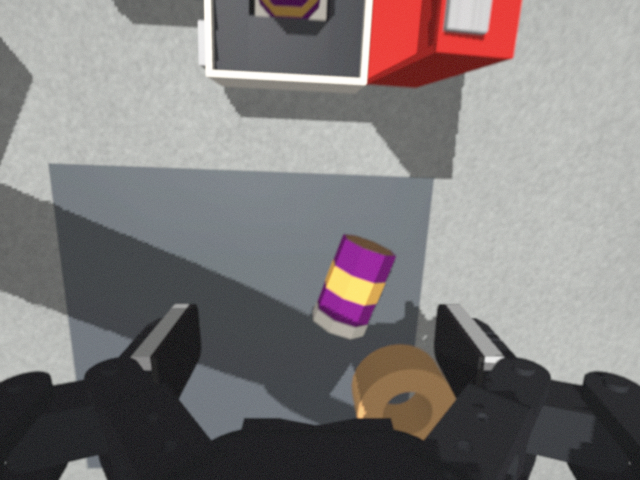

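Call:
servo_tool(twist=[[-0.0035,0.023,-0.16],[-0.0035,0.023,-0.16],[0,0,0],[0,0,0]], xyz=[[2.4,-3.2,-3],[2.4,-3.2,-4],[0.1,-0.1,-4],[0,0,0]], fingers=[1,1,1,1])

```text
time: 12.78
tool_pos: [0.6026, -0.2529, 0.118]
tool_rot: [0.696, 0.096, 0.705, -0.097]
contact_force: [-0.3, 0.1, -0.2]
gripper_width: 1.001
```

```bash
python3 - <<'E'
from ov import *
A=(.604,-.264,-1.845)
st=report([.606,-.256,.008],(0,0,-1),[-np.sin(A[2]),np.cos(A[2]),0])
shot("wrist","w8")
overlay("w8","wrist",st,[A],(0,0,640,480),1,"w8o")
E
```

```text
t 12.78 pos [ 0.6026 -0.2529  0.118 ] a [-0.013  0.    -1.   ] y [ 0.27   0.963 -0.003] z [ 0.963 -0.27  -0.013] j [-0.51  0.22  1.63 -0.01  1.31 -0.23] F [-0.3  0.1 -0.2] g 1.001
delta cm [  0.34  -0.31 -11.  ]
rotvec [-0.0005 -0.0131 -0.001 ]
```

View pics/w8o.png

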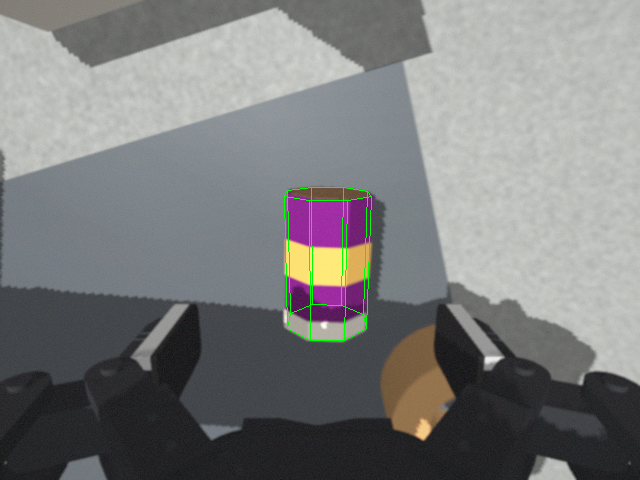

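Call:
servo_tool(twist=[[0,-0.013,0],[0,0,0],[0,0,0],[0,0,0]], xyz=[[0.3,-0.3,-4],[0,0,-4],[0,0,-2.4],[0,0,0]], fingers=[1,1,1,1])

```text
time: 13.32
tool_pos: [0.608, -0.2576, 0.0195]
tool_rot: [0.703, 0.096, 0.698, -0.097]
contact_force: [0.1, -0.5, -0.2]
gripper_width: 0.999
```

Call:
servo_tool(twist=[[0,0,0],[0,0,0],[0,0,0],[0,0,0],[0,0,0],[0,0,0]], xyz=[[0,0,0],[0,0,0],[0,0,0],[0,0,0],[0,0,1.5],[0,0,3]], fingers=[0.3,0,0,0,0,0])

```text
time: 14.08
tool_pos: [0.6069, -0.2579, 0.0634]
tool_rot: [0.702, 0.096, 0.699, -0.097]
contact_force: [0.6, 0.0, -1.6]
gripper_width: 0.568
```

```bash
python3 - <<'E'
from ov import *
st=report([.50,-.29,.012],(0,0,-1),[1,0,0])
E
```

```text
t 14.07 pos [ 0.6069 -0.2579  0.0634] a [ 0.005 -0.002 -1.   ] y [ 0.271  0.962 -0.   ] z [ 0.962 -0.271  0.006] j [-0.51  0.28  1.65  0.    1.2  -0.24] F [ 0.6  0.  -1.6] g 0.568
delta cm [-10.69  -3.21  -5.14]
rotvec [0.0011 0.0055 0.2747]
```

Call:
servo_tool(twist=[[0,0,0.1375],[0,0,0.1375],[0,0,0],[0,0,0],[0,0,0]], xyz=[[-5.3,-1.6,0],[-5.3,-1.6,0],[0,0,-2.5],[0,0,-1.4],[0,0,0]], fingers=[0,0,0,0,0])

```text
time: 14.7
tool_pos: [0.5017, -0.2898, 0.024]
tool_rot: [0.71, -0.0, 0.705, 0.0]
contact_force: [-0.5, -0.2, -1.2]
gripper_width: 0.567
```

```bash
python3 - <<'E'
from ov import *
st=report([.50,-.29,.019],(0,0,-1),[1,0,0])
E
```

```text
t 14.7 pos [ 0.5017 -0.2898  0.024 ] a [ 0.007  0.    -1.   ] y [-0.001  1.     0.   ] z [1.    0.001 0.007] j [-0.65  0.16  1.87  0.01  1.11 -0.66] F [-0.5 -0.2 -1.2] g 0.567
delta cm [-0.17 -0.02 -0.5 ]
rotvec [-0.0005  0.007  -0.0007]
```

Call:
servo_tool(twist=[[0,0,0],[0,0,0],[0,0,0],[0,0,0],[0,0,0],[0,0,0]], xyz=[[0,0,-0.3],[0,0,-0.1],[0,0,0],[0,0,0],[0,0,4],[0,0,5]], fingers=[0,0,0.9,1,1,1])

```text
time: 15.45
tool_pos: [0.5011, -0.2898, 0.1105]
tool_rot: [0.709, 0.0, 0.705, 0.0]
contact_force: [0.8, -0.3, 0.1]
gripper_width: 1.003
```

Call:
servo_tool(twist=[[0.1745,0,0],[0.1745,0,0],[0.1745,0,0],[0.1745,0,0],[0.1745,0,0],[0,0,0]], xyz=[[0,-2,3],[0,-3,2],[0,-3,0],[0,-3,0],[0,-1,0],[0,0,0]], fingers=[1,1,1,1,1,1])

```text
time: 16.2
tool_pos: [0.5006, -0.4118, 0.1558]
tool_rot: [0.642, 0.303, 0.638, 0.297]
contact_force: [-0.7, -0.4, -1.1]
gripper_width: 1.002
```

```bash
python3 - <<'E'
from ov import *
A=np.array((.5017,-.297,-1.57))
gp=np.array([A[0],A[1]-.028,.025]); a=np.array([0,.766,-.643])
st=report(gp+.021*a-.06*a,a,[1,0,0]); print(gp+.021*a)
shot("wrist","w9"); shot("side","s9")
overlay("w9","wrist",st,[A],(120,80,520,380),2,"w9o")
overlay("s9","side",st,[A],(310,270,460,400),4,"s9o")
E
```

```text
t 16.2 pos [ 0.5006 -0.4118  0.1558] a [ 0.008  0.769 -0.64 ] y [0.006 0.64  0.769] z [ 1.    -0.01   0.001] j [-0.99  0.59  1.26  0.5   2.03 -0.93] F [-0.7 -0.4 -1.1] g 1.002
delta cm [  0.11   5.69 -10.57]
rotvec [-0.0044  0.0012  0.01  ]
[ 0.5017   -0.308914  0.011497]
```

View pics/w9o.png

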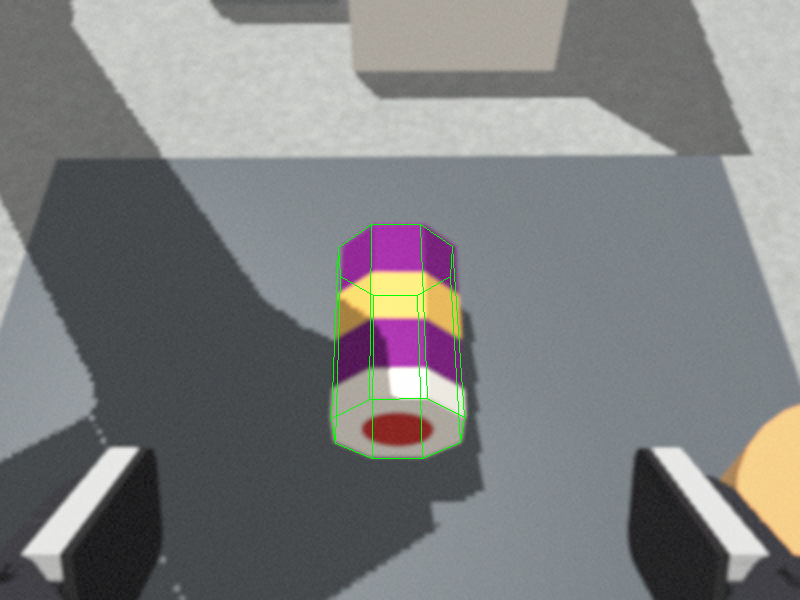

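View pics/s9o.png

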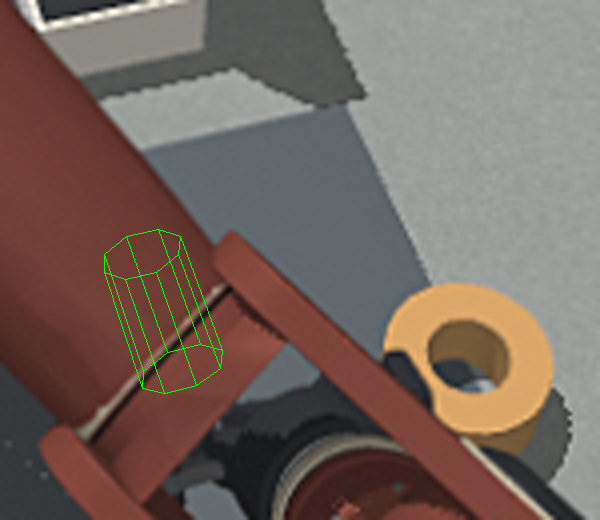

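Call:
servo_tool(twist=[[-0.004,0,0.01],[0,0,0],[0,0,0],[0,0,0],[0,0,0]], xyz=[[0.1,2.8,-5.2],[0,2.8,-5.2],[0,2.4,-2],[0,2.1,-1.7],[0,0,0]], fingers=[1,1,1,1,1])

```text
time: 16.92
tool_pos: [0.5033, -0.3069, 0.021]
tool_rot: [0.643, 0.294, 0.641, 0.3]
contact_force: [-0.3, -0.7, 0.1]
gripper_width: 0.998
```

```bash
python3 - <<'E'
from ov import *
report([.5017,-.309,.0118],[0,.766,-.643],[1,0,0])
E
```

```text
t 16.93 pos [ 0.5033 -0.3069  0.021 ] a [-0.001  0.762 -0.647] y [-0.009  0.647  0.762] z [1.    0.007 0.006] j [-0.9   0.6   1.5   0.5   1.77 -1.  ] F [-0.3 -0.7  0.1] g 0.998
delta cm [-0.16 -0.21 -0.92]
rotvec [ 0.0056  0.0057 -0.0068]
```

Call:
servo_tool(twist=[[0,0,0],[0,0,0],[0,0,0]], xyz=[[-0.1,-0.1,-0.6],[0,0,-0.1],[0,0,0]], fingers=[1,1,1])

```text
time: 17.3
tool_pos: [0.5025, -0.3116, 0.0136]
tool_rot: [0.644, 0.295, 0.64, 0.299]
contact_force: [-0.6, 0.0, -0.4]
gripper_width: 0.999
```

Call:
servo_tool(twist=[[0,0,0],[0,0,0],[0,0,0],[0,0,0],[0,0,0]], xyz=[[0,0,0],[0,0,0],[0,0,0],[0,0,0],[0,0,0]], fingers=[0.3,0,0,0,0])

```text
time: 17.92
tool_pos: [0.5024, -0.3109, 0.0134]
tool_rot: [0.643, 0.295, 0.64, 0.299]
contact_force: [0.5, -1.5, 2.4]
gripper_width: 0.573
```

```bash
python3 - <<'E'
from ov import *
st=report([.5017,-.309,.0118],[0,.766,-.643],[1,0,0])
C=np.array([.5017,-.297,.025])
print(q2R(st["tool_rot"]).T@(C-st["tool_pos"]), q2R(st["tool_rot"]).T@np.array([0,-1,0]))
E
```

```text
t 17.93 pos [ 0.5024 -0.3109  0.0134] a [ 0.002  0.762 -0.647] y [-0.007  0.647  0.762] z [1.    0.003 0.007] j [-0.91  0.61  1.49  0.5   1.76 -1.01] F [ 0.5 -1.5  2.4] g 0.573
delta cm [-0.07  0.19 -0.16]
rotvec [ 0.0055  0.0065 -0.0031]
[ 0.00307581  0.01786647 -0.00056396] [-0.76239664 -0.64710237 -0.00314425]
```

Call:
servo_tool(twist=[[0,0,0],[0,0,0],[-0.1745,0,0],[-0.1745,0,0],[-0.1745,0,0],[-0.1745,0,0],[-0.1745,0,0],[-0.1745,0,0]], xyz=[[0,0,3],[0,0,5],[-0.5,1,4],[-0.5,1,3],[-0.5,2,2],[-0.5,2,2],[-0.5,2,1],[-0.5,2,0]], fingers=[0,0,0,0,0,0,0,0])

```text
time: 18.92
tool_pos: [0.4724, -0.2101, 0.2148]
tool_rot: [0.706, -0.068, 0.703, -0.063]
contact_force: [0.5, 0.8, -2.5]
gripper_width: 0.576
```

Call:
servo_tool(twist=[[-0.1745,0,0],[-0.1745,0,0],[-0.1745,0,0],[0,0,0.1745],[0,0,0.1745],[0,0,0.1745],[0,0,0.1745],[0,0,0.1745]], xyz=[[-0.5,3,0],[-0.5,3,0],[-0.5,3,0],[0,3,0],[0,3,0],[0,3,0],[0,3,0],[0,3,0]], fingers=[0,0,0,0,0,0,0,0])

```text
time: 19.92
tool_pos: [0.4563, 0.0308, 0.2117]
tool_rot: [0.703, -0.505, 0.497, 0.065]
contact_force: [-0.0, 0.5, -1.7]
gripper_width: 0.578
```

```bash
python3 - <<'E'
from ov import *
report([.5507,.084,.162],[.647,0,-.762],[0,1,0])
E
```

```text
t 19.93 pos [0.4563 0.0308 0.2117] a [ 0.497 -0.412 -0.764] y [-0.593  0.482 -0.645] z [ 0.633  0.774 -0.005] j [ 0.22 -0.65  2.31 -0.61  1.08 -0.49] F [-0.   0.5 -1.7] g 0.578
delta cm [ 9.44  5.32 -4.97]
rotvec [ 0.0035 -0.0039  0.6861]
```

Call:
servo_tool(twist=[[0,0,0.172],[0,0,0.172],[0,0,0.172],[0,0,0.172],[0,0,0],[0,0,0]], xyz=[[2.3,1.3,-0.8],[2.3,1.3,-1.4],[2.3,1.3,-1.4],[2.4,1.4,-1.4],[0,0,0],[0,0,0]], fingers=[0,0,0,0,0,0])

```text
time: 20.68
tool_pos: [0.5446, 0.0804, 0.1647]
tool_rot: [0.645, -0.636, 0.311, 0.287]
contact_force: [-0.3, 0.5, -0.3]
gripper_width: 0.57
```

```bash
python3 - <<'E'
from ov import *
st=report([.5507,.084,.112],[.647,0,-.762],[0,1,0])
rel=np.array([.0031,.0179,-.0006]); C=canheld(st,rel); print(C)
shot("side","s10"); shot("scene","c10")
drawpts("s10","side",st,canup(C),(265,180,395,290),5,"s10o")
drawpts("c10","scene",st,canup(C),(260,150,390,290),4.5,"c10o")
E
```

```text
t 20.68 pos [0.5446 0.0804 0.1647] a [ 0.642 -0.026 -0.766] y [-0.766  0.027 -0.642] z [ 0.037  0.999 -0.003] j [ 0.04 -0.5   2.3  -0.08  0.64 -1.45] F [-0.3  0.5 -0.3] g 0.57
delta cm [ 0.61  0.36 -5.27]
rotvec [ 0.0024 -0.0065  0.037 ]
[0.53284898 0.08020899 0.1508046 ]
```

View pics/s10o.png

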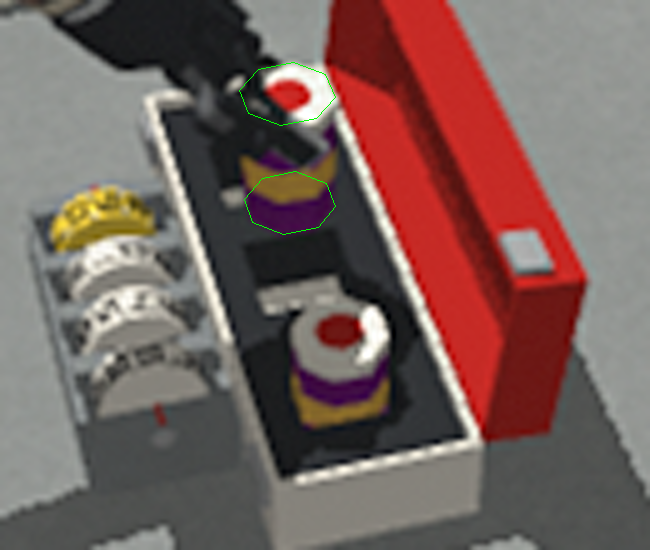

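View pics/c10o.png

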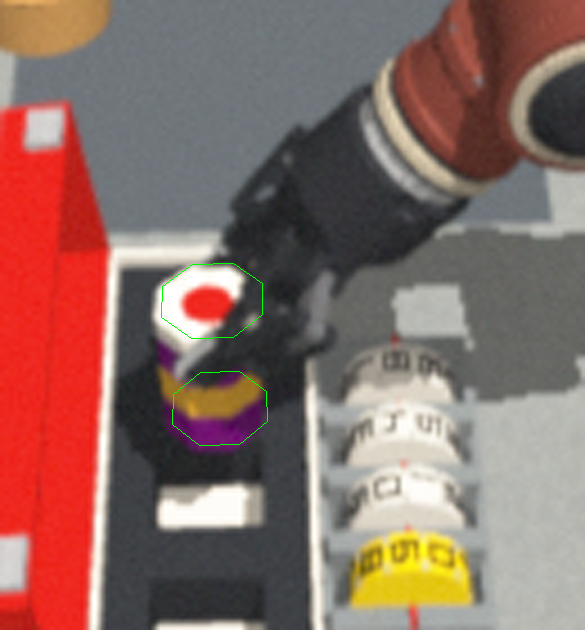

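Call:
servo_tool(twist=[[0,0,0.037],[0,0,0],[0,0,0],[0,0,0],[0,0,0]], xyz=[[0.4,0.35,-1.5],[0,0,-2],[0,0,-1],[0,0,0],[0,0,0]], fingers=[0,0,0,0,0])

```text
time: 21.4
tool_pos: [0.5498, 0.0841, 0.1214]
tool_rot: [-0.64, 0.642, -0.298, -0.298]
contact_force: [-0.3, -0.6, -1.3]
gripper_width: 0.583
```

```bash
python3 - <<'E'
from ov import *
st=report([.5507,.084,.062],[.647,0,-.762],[0,1,0])
rel=np.array([.0031,.0179,-.0006]); C=canheld(st,rel); print(C)
E
```

```text
t 21.4 pos [0.5498 0.0841 0.1214] a [ 0.645 -0.001 -0.764] y [-0.764 -0.003 -0.645] z [-0.002  1.    -0.003] j [ 0.03 -0.41  2.32 -0.04  0.53 -1.52] F [-0.3 -0.6 -1.3] g 0.583
delta cm [ 0.09 -0.01 -5.94]
rotvec [ 0.0026 -0.0032 -0.0019]
[0.53813754 0.08347837 0.10748282]
```

Call:
servo_tool(twist=[[0,0,0],[0,0,0],[0,0,0],[0,0,0],[0,0,0],[0,0,0]], xyz=[[0,0,-1.4],[0,0,-1.4],[0,0,-1.3],[0,0,-1],[0,0,-0.4],[0,0,0]], fingers=[0,0,0,0,0,0])

```text
time: 22.15
tool_pos: [0.5494, 0.0839, 0.0651]
tool_rot: [-0.64, 0.642, -0.298, -0.299]
contact_force: [-0.1, 0.3, -1.3]
gripper_width: 0.575
```

```bash
python3 - <<'E'
from ov import *
st=report([.5507,.084,.062],[.647,0,-.762],[0,1,0])
rel=np.array([.0031,.0179,-.0006]); C=canheld(st,rel); print(C)
E
```

```text
t 22.15 pos [0.5494 0.0839 0.0651] a [ 0.643 -0.001 -0.766] y [-0.766 -0.003 -0.643] z [-0.002  1.    -0.003] j [ 0.03 -0.3   2.35 -0.05  0.39 -1.51] F [-0.1  0.3 -1.3] g 0.575
delta cm [ 0.13  0.01 -0.31]
rotvec [ 0.0026 -0.0051 -0.0017]
[0.53770125 0.08329206 0.05121206]
```

Call:
servo_tool(twist=[[0,0,0],[0,0,0],[0,0,0],[0,0,0],[0,0,0],[0,0,0],[0,0,0],[0,0,0]], xyz=[[0,0,-0.2],[0,0,0],[0,0,0],[0,0,0],[-1.3,0,1.8],[-2,0,3.2],[-1,0,5],[0,0,5]], fingers=[0,0.85,0.85,0.85,0.85,0.85,0.85,0.85])

```text
time: 23.15
tool_pos: [0.5053, 0.084, 0.2142]
tool_rot: [-0.64, 0.642, -0.298, -0.299]
contact_force: [1.0, 0.3, 0.7]
gripper_width: 0.851
```

```bash
python3 - <<'E'
from ov import *
st=report([.62,.10,.40],[0,0,-1],[1,0,0])
shot("side","s11");shot("scene","c11")
im=cv2.imread("pics/s11.png")[180:290,265:395]; im2=cv2.imread("pics/c11.png")[190:330,250:380]
cv2.imwrite("pics/j11.png",np.hstack([cv2.resize(im,(390*1,330)),cv2.resize(im2,(306,330))]))
E
```

```text
t 23.15 pos [0.5053 0.084  0.2142] a [ 0.644 -0.001 -0.765] y [-0.765 -0.003 -0.644] z [-0.002  1.    -0.003] j [ 0.03 -0.7   2.34 -0.03  0.81 -1.53] F [1.  0.3 0.7] g 0.851
delta cm [11.47  1.6  18.58]
rotvec [ 0.5487  0.5458 -1.5034]
```

View pics/j11.png

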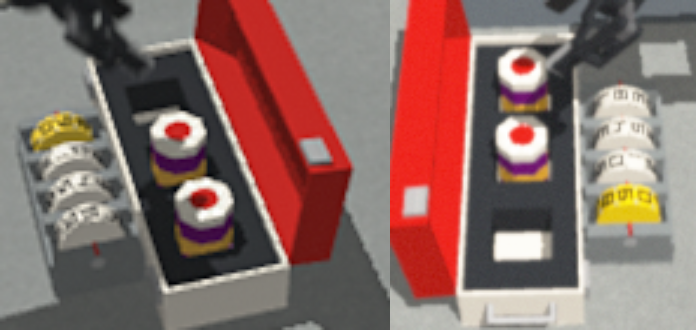

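Call:
servo_tool(twist=[[0,0.175,0],[0,0.175,0],[0,0.175,0],[0,0.175,0],[0,0,0],[0,0,0]], xyz=[[2,0,4],[4.5,0,1.5],[4.5,0,0],[4.5,0,0],[4.5,0,0],[0,0,0]], fingers=[0,0,0,0,0,0])

```text
time: 24.0
tool_pos: [0.7068, 0.0835, 0.2635]
tool_rot: [-0.499, 0.501, -0.5, -0.501]
contact_force: [-0.3, -0.5, 0.3]
gripper_width: -0.003
```

```bash
python3 - <<'E'
from ov import *
st=report([.70,.084,.15],[0,0,-1],[0,1,0])
shot("side","s12")
E
```

```text
t 24.0 pos [0.7068 0.0835 0.2635] a [-0.001 -0.001 -1.   ] y [-1.    -0.002  0.001] z [-0.002  1.    -0.001] j [ 0.01  0.24  1.36 -0.    1.55 -1.56] F [-0.3 -0.5  0.3] g -0.003
delta cm [ -0.68   0.05 -11.35]
rotvec [ 0.0011 -0.0009 -0.0024]
```

View pics/s12.png

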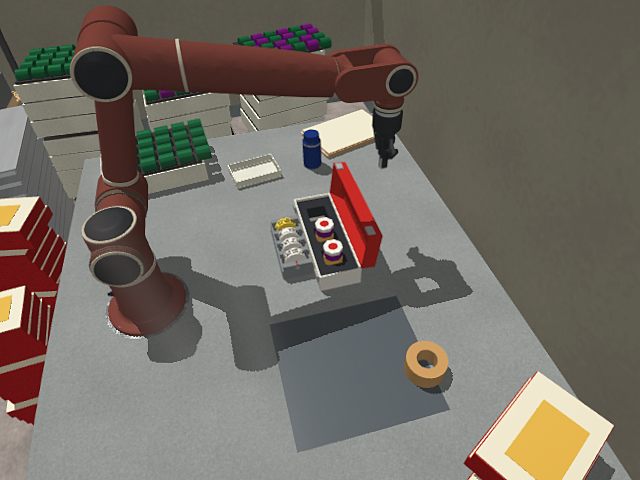

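Call:
servo_tool(twist=[[0,0,0],[0,0,0],[0,0,0],[0,0,0],[0,0,0],[0,0,0]], xyz=[[0,0,-4],[0,0,-4],[0,0,-3],[-2,0,0],[-1.5,0,0],[-1,0,0.5]], fingers=[0,0,0,0,0,0])

```text
time: 24.8
tool_pos: [0.6585, 0.0841, 0.1632]
tool_rot: [-0.5, 0.502, -0.498, -0.499]
contact_force: [3.7, 0.1, -2.1]
gripper_width: 0.001
```

```bash
python3 - <<'E'
from ov import *
st=report([.633,.084,.165])
shot("side","s13",(265,150,425,290),4)
E
```

```text
t 24.8 pos [0.6585 0.0841 0.1632] a [ 0.005 -0.001 -1.   ] y [-1.    -0.003 -0.005] z [-0.003  1.    -0.001] j [ 0.02  0.19  1.58 -0.    1.37 -1.56] F [ 3.7  0.1 -2.1] g 0.001
delta cm [-2.55 -0.01  0.18]
```

View pics/s13.png

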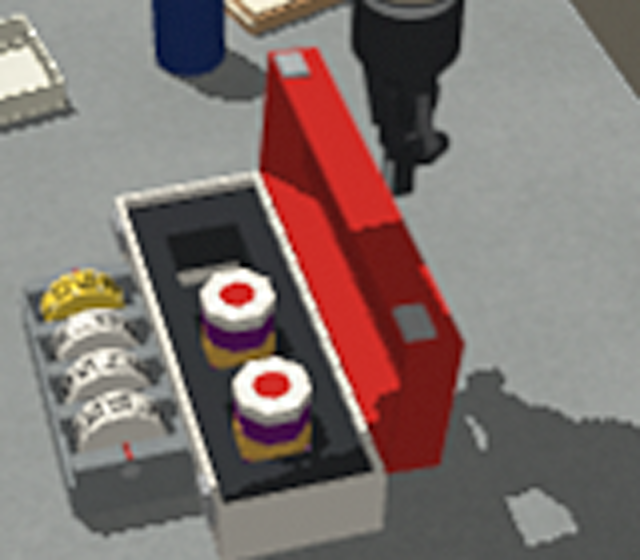

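Call:
servo_tool(twist=[[0,0,0],[0,0,0],[0,0,0],[0,0,0],[0,0,0],[0,0,0]], xyz=[[-1.3,0,0],[-1.3,0,0],[-1.1,0,0.2],[-1,0,0.1],[-1.1,0,0],[-1,0,-0.1]], fingers=[0,0,0,0,0,0])

```text
time: 25.6
tool_pos: [0.5929, 0.0841, 0.1677]
tool_rot: [-0.501, 0.503, -0.497, -0.498]
contact_force: [2.3, -0.2, 5.7]
gripper_width: -0.004
```

```bash
python3 - <<'E'
from ov import *
st=report([.59,.084,.165])
shot("side","s14",(265,150,425,290),4)
E
```

```text
t 25.6 pos [0.5929 0.0841 0.1677] a [ 0.009 -0.001 -1.   ] y [-1.    -0.003 -0.009] z [-0.003  1.    -0.001] j [ 0.02  0.03  1.74 -0.    1.36 -1.56] F [ 2.3 -0.2  5.7] g -0.004
delta cm [-0.29 -0.01 -0.27]
```

View pics/s14.png

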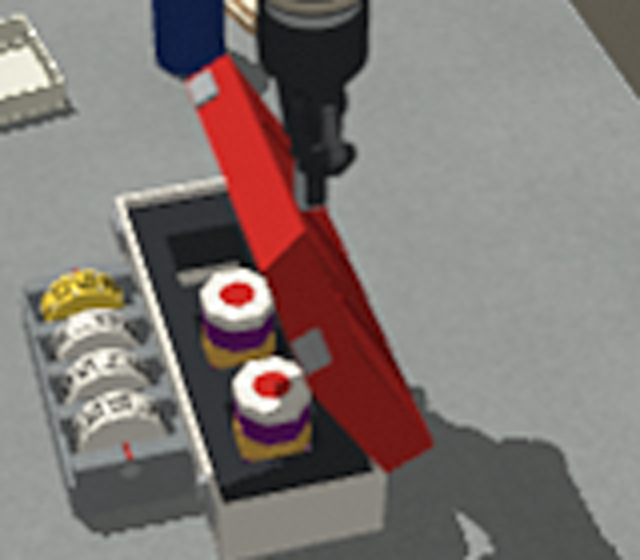

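Call:
servo_tool(twist=[[0,0,0],[0,0,0],[0,0,0],[0,0,0],[0,0,0],[0,0,0],[0,0,0],[0,0,0]], xyz=[[-1.2,0,-0.5],[-1.2,0,-0.5],[-1,0,-0.5],[-0.9,0,-0.6],[-0.8,0,-0.7],[-0.8,0,-0.7],[-0.7,0,-0.8],[-0.6,0,-0.9]], fingers=[0,0,0,0,0,0,0,0])

```text
time: 26.65
tool_pos: [0.5189, 0.0841, 0.112]
tool_rot: [-0.5, 0.502, -0.499, -0.5]
contact_force: [-1.0, 2.3, 2.4]
gripper_width: -0.0
```

Call:
servo_tool(twist=[[0,0,0],[0,0,0],[0,0,0],[0,0,0]], xyz=[[-0.5,0,-0.8],[-0.4,0,-0.8],[-0.2,0,-0.5],[0,0,0]], fingers=[0,0,0,0])

```text
time: 27.15
tool_pos: [0.5127, 0.084, 0.0998]
tool_rot: [-0.502, 0.504, -0.497, -0.498]
contact_force: [-11.8, 0.2, 34.6]
gripper_width: 0.0
```

```bash
python3 - <<'E'
from ov import *
st=report([.511,.084,.099])
shot("side","s15",(265,150,425,290),4)
E
```

```text
t 27.15 pos [0.5127 0.084  0.0998] a [ 0.011 -0.001 -1.   ] y [-1.    -0.003 -0.011] z [-0.003  1.    -0.001] j [ 0.02 -0.09  1.98 -0.    1.24 -1.55] F [-11.8   0.2  34.6] g 0.0
delta cm [-0.17  0.   -0.08]
```

View pics/s15.png

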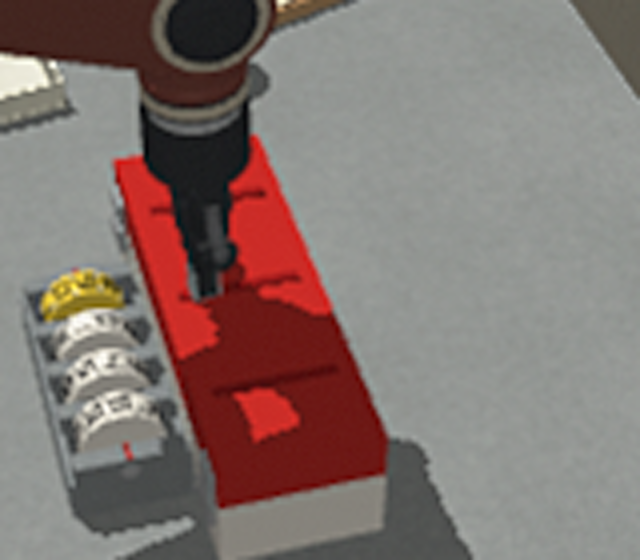

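Call:
servo_tool(twist=[[0,0,0],[0,0,0],[0,0,0],[0,0,0],[0,0,0]], xyz=[[0,0,4],[-1.5,0,4],[-2,0,4],[-2.5,0,3],[0,0,0]], fingers=[0,0,0,0,0])

```text
time: 27.82
tool_pos: [0.4496, 0.0839, 0.2443]
tool_rot: [-0.501, 0.504, -0.497, -0.498]
contact_force: [0.1, 0.0, 0.1]
gripper_width: 0.002
```

```bash
python3 - <<'E'
from ov import *
st=report([.45,.084,.25]); pickle.dump(st,open("w16.pkl","wb"))
shot("wrist","w16"); shot("side","s16",(240,150,440,300),4)
im=cv2.imread("pics/w16.png"); cv2.imwrite("pics/w16r.png",cv2.rotate(im,cv2.ROTATE_180))
E
```

```text
t 27.82 pos [0.4496 0.0839 0.2443] a [ 0.01  -0.001 -1.   ] y [-1.    -0.003 -0.01 ] z [-0.003  1.    -0.001] j [ 0.02 -0.38  1.98 -0.    1.54 -1.55] F [0.1 0.  0.1] g 0.002
delta cm [0.04 0.01 0.57]
```

View pics/w16r.png

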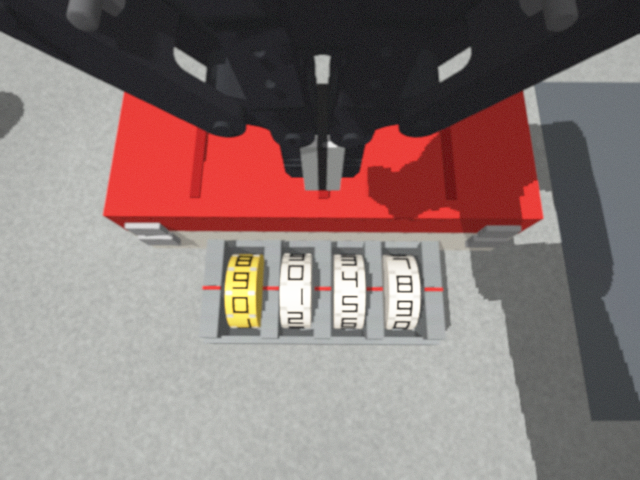

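View pics/s16.png

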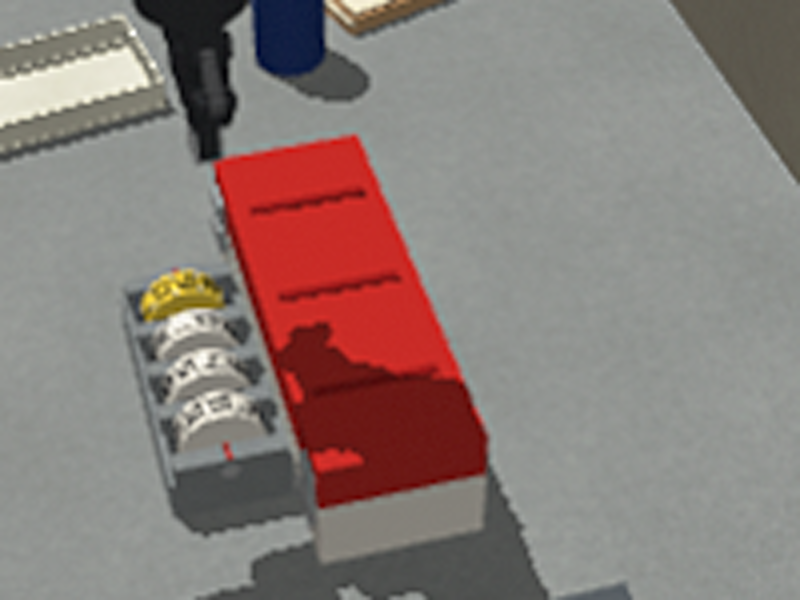

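```bash
cat > wh.py <<'E'
from ov import *
CASE=(.539,.084,-.003)
def wheelpt(y,phi,dy=0):
    # phi: angle from top toward +x
    return case2w([(-.108+.032*np.sin(phi),y+dy,.040+.032*np.cos(phi))],*CASE)[0]
def unwrap(src,st,y,cam="wrist"):
    """unrolled strip of the wheel: rows from phi=+1.1 (top of strip, +x) to -1.1, columns from +y to -y"""
    im=cv2.imread(f"pics/{src}.png")
    ph=np.linspace(1.2,-1.2,360); dy=np.linspace(.013,-.013,100)
    P=np.array([[wheelpt(y,p,d) for d in dy] for p in ph]).reshape(-1,3)
    uv=proj(cam,P,st).reshape(360,100,2).astype(np.float32)
    s=cv2.remap(im,uv[...,0],uv[...,1],cv2.INTER_CUBIC)
    cv2.line(s,(0,180),(99,180),(0,0,255),1)
    for k in range(-11,12):
        r=int(180-k*15); cv2.line(s,(0,r),(5 if k%2 else 12,r),(255,0,0),1)
    return s
def strips(src,st,out):
    S=[np.hstack([unwrap(src,st,y),np.zeros((360,20,3),np.uint8)]) for y in (.066,.022,-.022,-.066)]
    cv2.imwrite(f"pics/{out}.png",cv2.resize(np.hstack(S),None,fx=1.6,fy=1.6))
E
python3 - <<'E'
from wh import *
st=pickle.load(open("w16.pkl","rb"))
im=cv2.rotate(cv2.imread("pics/w16.png"),cv2.ROTATE_180)[230:350,195:455]
cv2.imwrite("pics/w16z.png",cv2.resize(im,None,fx=3,fy=3,interpolation=cv2.INTER_CUBIC))
strips("w16",st,"w16s")
E
```

```text
(no output)
```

View pics/w16z.png

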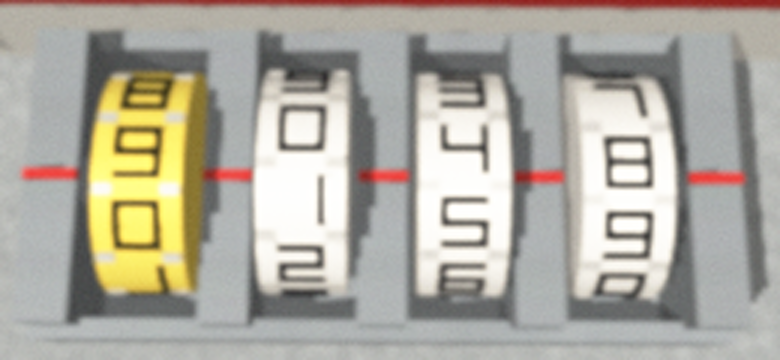

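View pics/w16s.png

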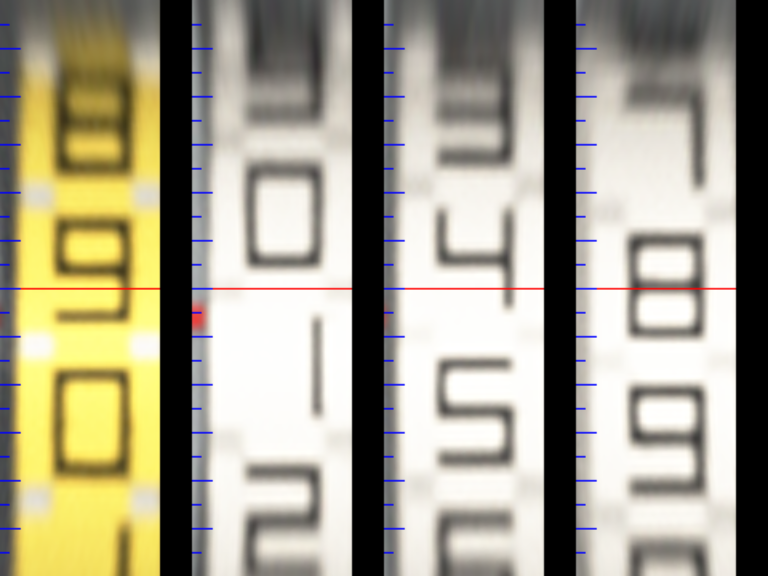

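Call:
servo_tool(twist=[[0,0,0],[0,0,0],[0,0,0],[0,0,0],[0,0,0]], xyz=[[-1.4,1.1,-4],[-1.4,1.1,-4],[0,0,-4],[0,0,-3],[0,0,0]], fingers=[0,0,0,0,0])

```text
time: 28.55
tool_pos: [0.4175, 0.1056, 0.0871]
tool_rot: [0.497, -0.5, 0.501, 0.502]
contact_force: [0.2, -0.1, 1.3]
gripper_width: -0.002
```

```bash
python3 - <<'E'
from wh import *
st=report([.422,.1063,.075],[0,0,-1],[0,1,0])
shot("wrist","w17"); shot("scene","c17",(280,180,420,310),5)
im=cv2.rotate(cv2.imread("pics/w17.png"),cv2.ROTATE_180); cv2.imwrite("pics/w17r.png",im)
E
```

```text
t 28.55 pos [0.4175 0.1056 0.0871] a [-0.006 -0.002 -1.   ] y [-1.    -0.003  0.006] z [-0.003  1.    -0.002] j [ 0.08 -0.3   2.18 -0.    1.26 -1.5 ] F [ 0.2 -0.1  1.3] g -0.002
delta cm [ 0.45  0.07 -1.21]
rotvec [ 0.0018 -0.0059 -0.0029]
```

View pics/w17r.png

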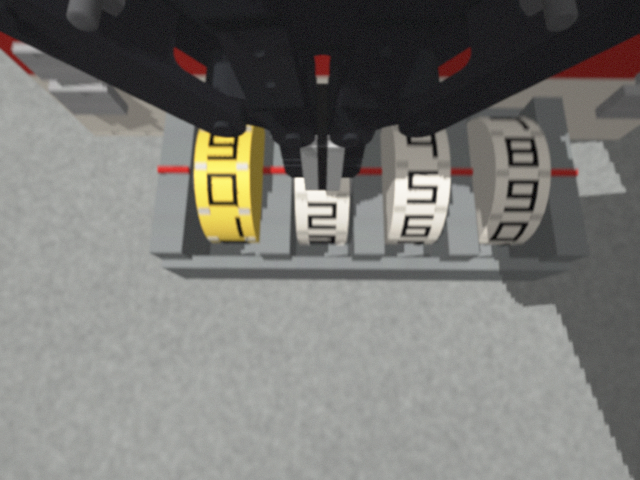

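View pics/c17.png

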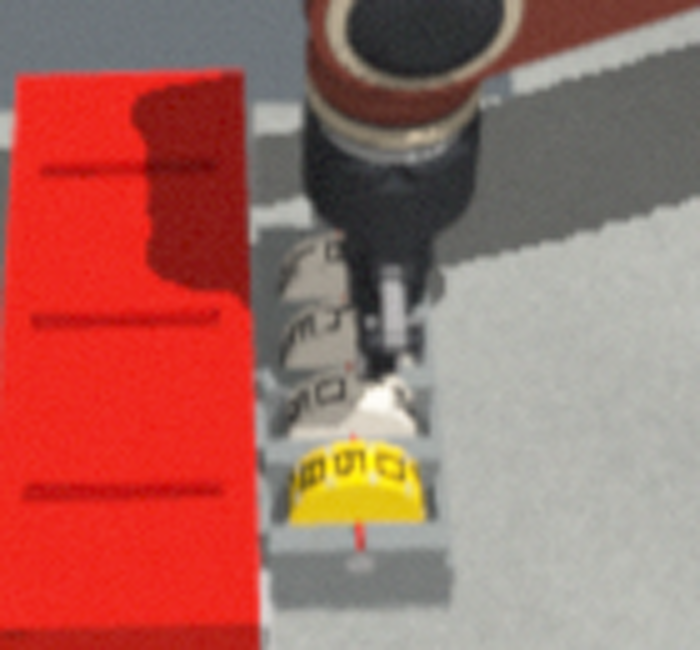

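Call:
servo_tool(twist=[[0,-0.006,0],[0,0,0],[0,0,0],[0,0,0]], xyz=[[0.4,0.1,-0.8],[0,0,-0.5],[0,0,-0.2],[0,0,0]], fingers=[0,0,0,0])

```text
time: 29.15
tool_pos: [0.4249, 0.1069, 0.077]
tool_rot: [-0.502, 0.503, -0.497, -0.498]
contact_force: [-0.5, 0.7, 0.4]
gripper_width: 0.001
```

Call:
servo_tool(twist=[[0,0,0],[0,0,0],[0,0,0]], xyz=[[0,0,-0.4],[0,0,-0.2],[0,0,0]], fingers=[0,0,0])

```text
time: 29.52
tool_pos: [0.4257, 0.107, 0.0719]
tool_rot: [-0.502, 0.504, -0.497, -0.498]
contact_force: [-0.9, -1.1, 5.1]
gripper_width: -0.002
```

Call:
servo_tool(twist=[[0,0,0],[0,0,0],[0,0,0],[0,0,0]], xyz=[[0.4,0,-0.05],[0.5,0,0],[0.5,0,0],[0,0,0]], fingers=[0,0,0,0])

```text
time: 30.02
tool_pos: [0.4405, 0.1069, 0.0719]
tool_rot: [-0.502, 0.504, -0.496, -0.497]
contact_force: [0.5, -0.3, 5.5]
gripper_width: -0.001
```

Call:
servo_tool(twist=[[0,0,0],[0,0,0],[0,0,0],[0,0,0]], xyz=[[0,0,1],[-1.2,0,0.5],[-1.2,0,0],[0,0,0]], fingers=[0,0,0,0])

```text
time: 30.52
tool_pos: [0.4139, 0.107, 0.0849]
tool_rot: [-0.501, 0.503, -0.497, -0.498]
contact_force: [0.9, -0.4, -0.6]
gripper_width: 0.003
```

```bash
python3 - <<'E'
from wh import *
st=report()
shot("wrist","w18"); strips("w18",st,"w18s")
E
```

```text
t 30.52 pos [0.4139 0.107  0.0849] a [ 0.009 -0.001 -1.   ] y [-1.    -0.003 -0.009] z [-0.003  1.    -0.001] j [ 0.08 -0.32  2.2  -0.    1.25 -1.49] F [ 0.9 -0.4 -0.6] g 0.003
```

View pics/w18s.png

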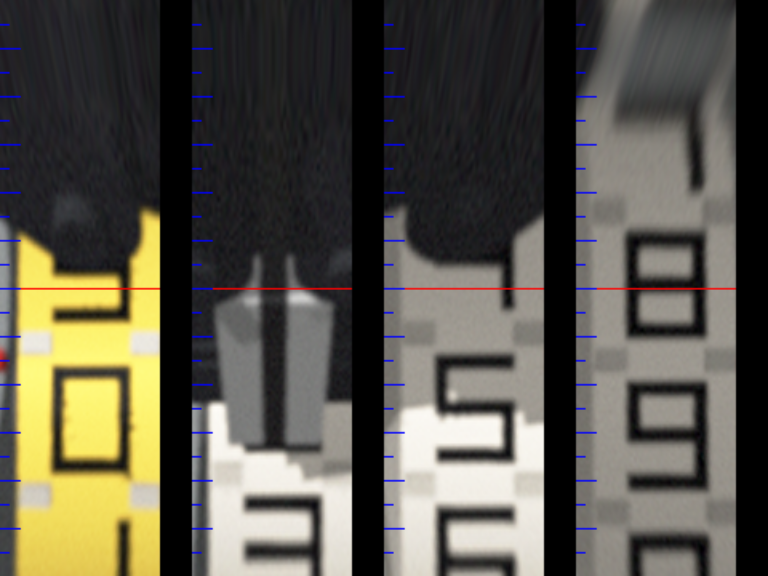

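Call:
servo_tool(twist=[[0,0,0],[0,0,0],[0,0,0],[0,0,0],[0,0,0],[0,0,0],[0,0,0],[0,0,0]], xyz=[[0.7,0,-0.7],[0,0,-0.6],[0,0,-0.2],[0,0,0],[0.5,0,0],[0.5,0,0],[0.5,0,0],[0.5,0,0]], fingers=[0,0,0,0,0,0,0,0])

```text
time: 31.58
tool_pos: [0.4433, 0.1069, 0.0716]
tool_rot: [-0.502, 0.504, -0.497, -0.498]
contact_force: [-1.2, -0.9, 4.9]
gripper_width: 0.004
```

Call:
servo_tool(twist=[[0,0,0],[0,0,0],[0,0,0],[0,0,0],[0,0,0]], xyz=[[0,0,0],[0,0,1.5],[-1,0,0],[-1.7,0,0],[0,0,0]], fingers=[0,0,0,0,0])

```text
time: 32.2
tool_pos: [0.4134, 0.107, 0.0847]
tool_rot: [-0.501, 0.503, -0.497, -0.498]
contact_force: [-0.3, 0.6, -0.2]
gripper_width: -0.001
```

```bash
python3 - <<'E'
from wh import *
st=report()
shot("wrist","w19"); strips("w19",st,"w19s")
E
```

```text
t 32.2 pos [0.4134 0.107  0.0847] a [ 0.009 -0.001 -1.   ] y [-1.    -0.003 -0.009] z [-0.003  1.    -0.001] j [ 0.08 -0.32  2.2  -0.    1.25 -1.49] F [-0.3  0.6 -0.2] g -0.001
```

View pics/w19s.png

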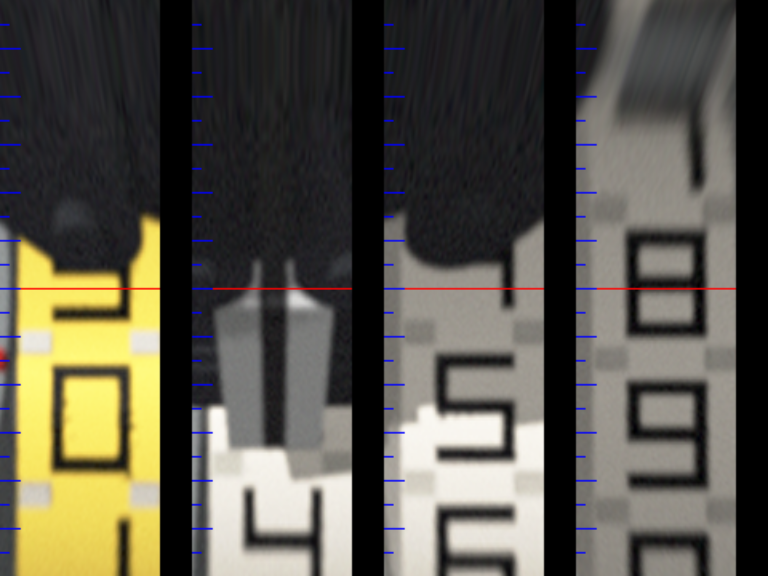

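Call:
servo_tool(twist=[[0,0,0],[0,0,0],[0,0,0],[0,0,0],[0,0,0],[0,0,0],[0,0,0],[0,0,0]], xyz=[[0.8,0,-0.7],[0,0,-0.6],[0,0,-0.2],[0,0,0],[0.5,0,0],[0.5,0,0],[0.5,0,0],[0,0,0]], fingers=[0,0,0,0,0,0,0,0])

```text
time: 33.25
tool_pos: [0.44, 0.1069, 0.0719]
tool_rot: [-0.502, 0.504, -0.496, -0.497]
contact_force: [0.7, -0.6, 7.1]
gripper_width: -0.005
```

Call:
servo_tool(twist=[[0,0,0],[0,0,0],[0,0,0],[0,0,0]], xyz=[[0,0,1.5],[-1.2,0,0],[-1.1,0,0],[0,0,0]], fingers=[0,0,0,0])

```text
time: 33.75
tool_pos: [0.4134, 0.107, 0.0846]
tool_rot: [-0.501, 0.503, -0.497, -0.498]
contact_force: [0.1, -0.6, -1.0]
gripper_width: 0.001
```

```bash
python3 - <<'E'
from wh import *
st=report()
shot("wrist","w20"); strips("w20",st,"w20s")
E
```

```text
t 33.75 pos [0.4134 0.107  0.0846] a [ 0.009 -0.001 -1.   ] y [-1.    -0.003 -0.009] z [-0.003  1.    -0.001] j [ 0.08 -0.32  2.2  -0.    1.25 -1.49] F [ 0.1 -0.6 -1. ] g 0.001
```

View pics/w20s.png

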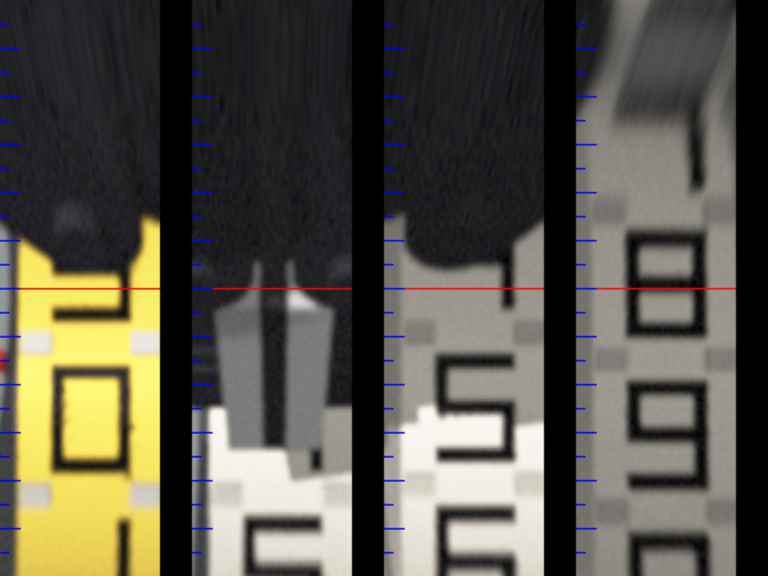

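Call:
servo_tool(twist=[[0,0,0],[0,0,0],[0,0,0],[0,0,0],[0,0,0],[0,0,0],[0,0,0],[0,0,0]], xyz=[[0.8,0,-0.7],[0,0,-0.6],[0,0,-0.2],[0,0,0],[0.5,0,0],[0.5,0,0],[0.6,0,0],[0,0,0]], fingers=[0,0,0,0,0,0,0,0])

```text
time: 34.8
tool_pos: [0.441, 0.1069, 0.0718]
tool_rot: [-0.502, 0.504, -0.496, -0.497]
contact_force: [0.6, -0.5, 5.3]
gripper_width: 0.001
```

Call:
servo_tool(twist=[[0,0,0],[0,0,0],[0,0,0],[0,0,0]], xyz=[[0,0,1.5],[-1.2,-2.2,0],[-1.2,-2.2,0],[0,0,0]], fingers=[0,0,0,0])

```text
time: 35.3
tool_pos: [0.4144, 0.0624, 0.0855]
tool_rot: [-0.502, 0.503, -0.497, -0.498]
contact_force: [-0.1, 0.9, 0.2]
gripper_width: 0.001
```

```bash
python3 - <<'E'
from wh import *
st=report([.4134,.0623,.0846],[0,0,-1],[0,1,0])
shot("wrist","w21"); strips("w21",st,"w21s")
E
```

```text
t 35.3 pos [0.4144 0.0624 0.0855] a [ 0.01  -0.001 -1.   ] y [-1.    -0.001 -0.01 ] z [-0.001  1.    -0.001] j [-0.03 -0.34  2.22 -0.    1.26 -1.6 ] F [-0.1  0.9  0.2] g 0.001
delta cm [-0.1  -0.01 -0.09]
rotvec [ 0.0008  0.0099 -0.001 ]
```

View pics/w21s.png

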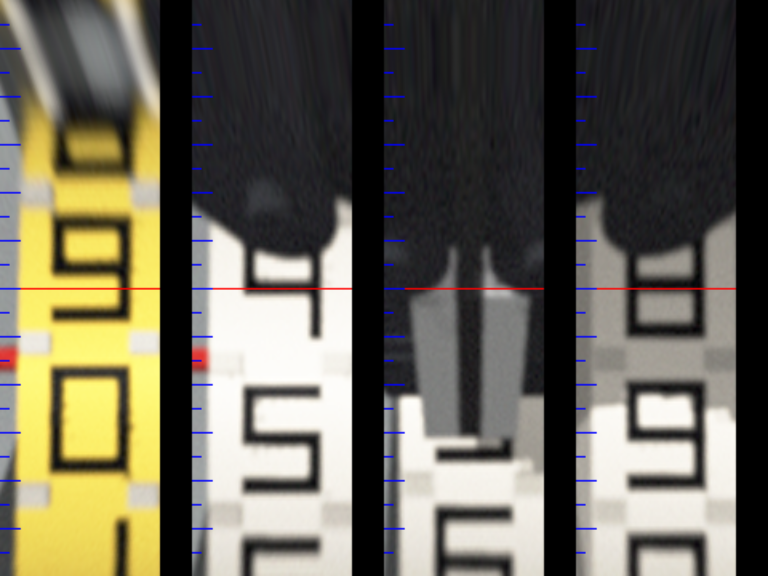

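Call:
servo_tool(twist=[[0,0,0],[0,0,0],[0,0,0],[0,0,0],[0,0,0],[0,0,0],[0,0,0],[0,0,0]], xyz=[[0.6,0,-0.8],[0,0,-0.6],[0,0,-0.2],[0,0,0],[0.5,0,0],[0.5,0,0],[0.5,0,0],[0.5,0,0]], fingers=[0,0,0,0,0,0,0,0])

```text
time: 36.35
tool_pos: [0.4432, 0.0634, 0.0715]
tool_rot: [-0.502, 0.505, -0.496, -0.497]
contact_force: [-0.3, 1.4, 7.6]
gripper_width: 0.003
```

Call:
servo_tool(twist=[[0,0,0],[0,0,0],[0,0,0],[0,0,0],[0,0,0]], xyz=[[0,0,0],[0,0,1.5],[-1,0,0],[-1.7,0,0],[0,0,0]], fingers=[0,0,0,0,0])

```text
time: 36.98
tool_pos: [0.4123, 0.0631, 0.0834]
tool_rot: [-0.501, 0.503, -0.497, -0.498]
contact_force: [-0.5, 0.8, -0.1]
gripper_width: 0.001
```

Call:
servo_tool(twist=[[0,0,0],[0,0,0],[0,0,0],[0,0,0],[0,0,0],[0,0,0],[0,0,0],[0,0,0]], xyz=[[0.7,0,-0.7],[0,0,-0.6],[0,0,-0.2],[0,0,0],[0.5,0,0],[0.5,0,0],[0.5,0,0],[0.5,0,0]], fingers=[0,0,0,0,0,0,0,0])

```text
time: 37.98
tool_pos: [0.4433, 0.0628, 0.0715]
tool_rot: [-0.502, 0.504, -0.496, -0.497]
contact_force: [-0.9, 0.5, 7.4]
gripper_width: 0.0
```

Call:
servo_tool(twist=[[0,0,0],[0,0,0],[0,0,0],[0,0,0],[0,0,0]], xyz=[[0,0,0],[0,0,1.5],[-1,0,0],[-1.7,0,0],[0,0,0]], fingers=[0,0,0,0,0])

```text
time: 38.6
tool_pos: [0.4123, 0.063, 0.0835]
tool_rot: [-0.501, 0.503, -0.497, -0.498]
contact_force: [-1.0, -0.3, 0.2]
gripper_width: 0.001
```

```bash
python3 - <<'E'
from wh import *
st=report([.4134,.0623,.0846],[0,0,-1],[0,1,0])
shot("wrist","w22"); strips("w22",st,"w22s")
E
```

```text
t 38.6 pos [0.4123 0.063  0.0835] a [ 0.009 -0.001 -1.   ] y [-1.    -0.003 -0.009] z [-0.003  1.    -0.001] j [-0.03 -0.34  2.22 -0.    1.25 -1.6 ] F [-1.  -0.3  0.2] g 0.001
delta cm [ 0.11 -0.07  0.11]
rotvec [ 0.0009  0.0087 -0.0032]
```

View pics/w22s.png

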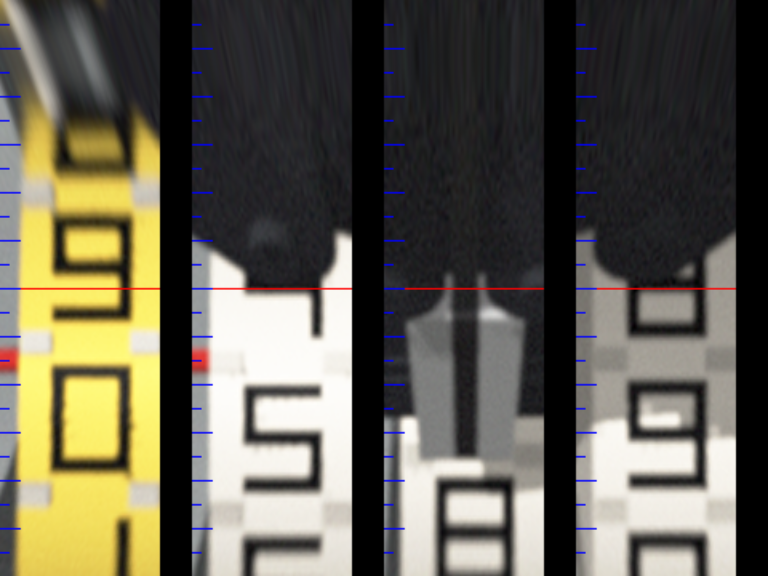

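Call:
servo_tool(twist=[[0,0,0],[0,0,0],[0,0,0],[0,0,0],[0,0,0],[0,0,0],[0,0,0],[0,0,0]], xyz=[[1.1,0,-0.7],[0,0,-0.5],[0,0,-0.2],[0,0,0],[0.4,0,0],[0.4,0,0],[0.3,0,0],[0,0,0]], fingers=[0,0,0,0,0,0,0,0])

```text
time: 39.65
tool_pos: [0.4372, 0.0629, 0.072]
tool_rot: [-0.502, 0.504, -0.496, -0.497]
contact_force: [-0.4, -0.6, 6.6]
gripper_width: 0.002
```

Call:
servo_tool(twist=[[0,0,0],[0,0,0],[0,0,0],[0,0,0]], xyz=[[0,0,1.5],[-1.2,-2.2,0],[-1,-2.2,0],[0,0,0]], fingers=[0,0,0,0])

```text
time: 40.15
tool_pos: [0.4136, 0.0183, 0.0858]
tool_rot: [-0.502, 0.503, -0.497, -0.497]
contact_force: [-0.3, 0.6, 0.8]
gripper_width: 0.001
```

```bash
python3 - <<'E'
from wh import *
st=report([.4134,.0183,.0846],[0,0,-1],[0,1,0])
shot("wrist","w23"); strips("w23",st,"w23s")
E
```

```text
t 40.15 pos [0.4136 0.0183 0.0858] a [ 0.01  -0.001 -1.   ] y [-1.    -0.001 -0.01 ] z [-0.001  1.    -0.001] j [-0.14 -0.36  2.23  0.    1.26 -1.71] F [-0.3  0.6  0.8] g 0.001
delta cm [-0.02 -0.   -0.12]
rotvec [ 0.0009  0.0105 -0.0009]
```

View pics/w23s.png

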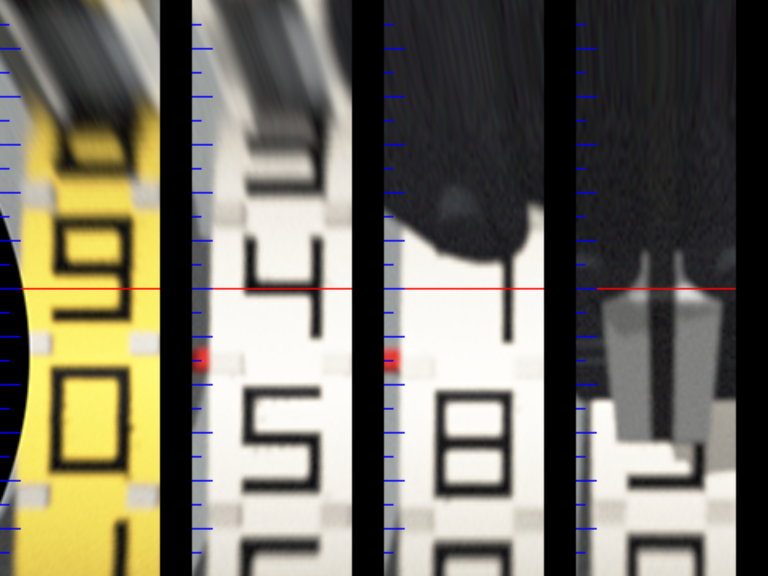

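Call:
servo_tool(twist=[[0,0,0],[0,0,0],[0,0,0],[0,0,0],[0,0,0],[0,0,0],[0,0,0],[0,0,0]], xyz=[[0.7,0,-0.8],[0,0,-0.6],[0,0,-0.2],[0,0,0],[0.5,0,0],[0.5,0,0],[0.5,0,0],[0.5,0,0]], fingers=[0,0,0,0,0,0,0,0])

```text
time: 41.2
tool_pos: [0.4431, 0.0193, 0.0714]
tool_rot: [-0.502, 0.505, -0.496, -0.497]
contact_force: [-0.5, 0.1, 7.7]
gripper_width: 0.002
```

Call:
servo_tool(twist=[[0,0,0],[0,0,0],[0,0,0],[0,0,0],[0,0,0]], xyz=[[0,0,0],[0,0,1.5],[-1,0,0],[-1.7,0,0],[0,0,0]], fingers=[0,0,0,0,0])

```text
time: 41.82
tool_pos: [0.4123, 0.0192, 0.0834]
tool_rot: [-0.501, 0.503, -0.497, -0.498]
contact_force: [0.3, 0.3, -0.7]
gripper_width: -0.004
```

Call:
servo_tool(twist=[[0,0,0],[0,0,0],[0,0,0],[0,0,0],[0,0,0],[0,0,0],[0,0,0],[0,0,0]], xyz=[[0.7,0,-0.7],[0,0,-0.6],[0,0,-0.2],[0,0,0],[0.5,0,0],[0.5,0,0],[0.5,0,0],[0.5,0,0]], fingers=[0,0,0,0,0,0,0,0])

```text
time: 42.82
tool_pos: [0.4433, 0.0188, 0.0714]
tool_rot: [-0.502, 0.504, -0.496, -0.497]
contact_force: [-1.0, -0.2, 6.4]
gripper_width: -0.001
```

Call:
servo_tool(twist=[[0,0,0],[0,0,0],[0,0,0],[0,0,0],[0,0,0]], xyz=[[0,0,0],[0,0,1.5],[-1,0,0],[-1.7,0,0],[0,0,0]], fingers=[0,0,0,0,0])

```text
time: 43.45
tool_pos: [0.4124, 0.0191, 0.0835]
tool_rot: [-0.501, 0.503, -0.497, -0.498]
contact_force: [-1.1, 0.9, 0.0]
gripper_width: 0.002
```

Call:
servo_tool(twist=[[0,0,0],[0,0,0],[0,0,0],[0,0,0],[0,0,0],[0,0,0],[0,0,0],[0,0,0]], xyz=[[0.7,0,-0.7],[0,0,-0.6],[0,0,-0.2],[0,0,0],[0.5,0,0],[0.5,0,0],[0.5,0,0],[0.5,0,0]], fingers=[0,0,0,0,0,0,0,0])

```text
time: 44.45
tool_pos: [0.4433, 0.0188, 0.0715]
tool_rot: [-0.502, 0.504, -0.496, -0.497]
contact_force: [-0.3, 0.5, 7.0]
gripper_width: -0.005
```

Call:
servo_tool(twist=[[0,0,0],[0,0,0],[0,0,0],[0,0,0],[0,0,0]], xyz=[[0,0,0],[0,0,1.5],[-1,0,0],[-1.7,0,0],[0,0,0]], fingers=[0,0,0,0,0])

```text
time: 45.08
tool_pos: [0.4124, 0.0191, 0.0834]
tool_rot: [-0.501, 0.503, -0.497, -0.498]
contact_force: [0.8, 0.3, -0.3]
gripper_width: -0.002
```

```bash
python3 - <<'E'
from wh import *
st=report([.4134,.0183,.0846],[0,0,-1],[0,1,0])
shot("wrist","w24"); strips("w24",st,"w24s")
E
```

```text
t 45.08 pos [0.4124 0.0191 0.0834] a [ 0.009 -0.001 -1.   ] y [-1.    -0.003 -0.009] z [-0.003  1.    -0.001] j [-0.13 -0.36  2.23  0.    1.26 -1.71] F [ 0.8  0.3 -0.3] g -0.002
delta cm [ 0.1  -0.08  0.12]
rotvec [ 0.0008  0.0087 -0.0029]
```

View pics/w24s.png

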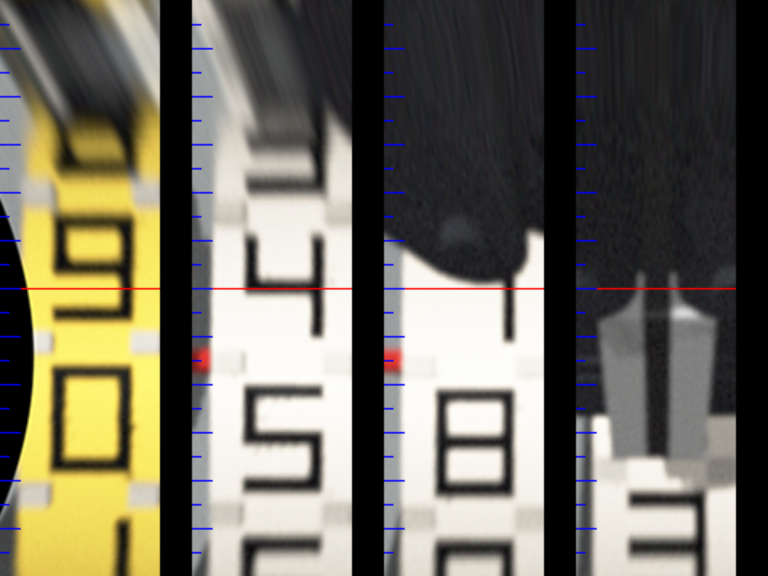

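Call:
servo_tool(twist=[[0,0,0],[0,0,0],[0,0,0],[0,0,0],[0,0,0],[0,0,0],[0,0,0],[0,0,0]], xyz=[[1.1,0,-0.7],[0,0,-0.5],[0,0,-0.2],[0,0,0],[0.4,0,0],[0.4,0,0],[0.5,0,0],[0,0,0]], fingers=[0,0,0,0,0,0,0,0])

```text
time: 46.12
tool_pos: [0.4394, 0.0188, 0.0719]
tool_rot: [-0.502, 0.504, -0.496, -0.497]
contact_force: [0.4, -0.3, 5.8]
gripper_width: 0.003
```

Call:
servo_tool(twist=[[0,0,0],[0,0,0],[0,0,0],[0,0,0],[0,0,0],[0,0,0]], xyz=[[0,0,2],[0,2,4],[0,2,4],[0,2.5,4],[0,0,2],[0,0,0]], fingers=[0,0,0,0,0,0])

```text
time: 46.88
tool_pos: [0.4386, 0.0836, 0.2315]
tool_rot: [-0.502, 0.504, -0.496, -0.497]
contact_force: [0.6, -0.6, 0.1]
gripper_width: 0.006
```

```bash
python3 - <<'E'
from wh import *
st=report()
shot("wrist","w25"); strips("w25",st,"w25s"); shot("side","s25"); shot("scene","c25")
im=cv2.rotate(cv2.imread("pics/w25.png"),cv2.ROTATE_180); cv2.imwrite("pics/w25r.png",im)
E
```

```text
t 46.88 pos [0.4386 0.0836 0.2315] a [ 0.012 -0.001 -1.   ] y [-1.    -0.003 -0.012] z [-0.003  1.    -0.001] j [ 0.02 -0.41  2.02 -0.    1.52 -1.55] F [ 0.6 -0.6  0.1] g 0.006
```

View pics/w25s.png

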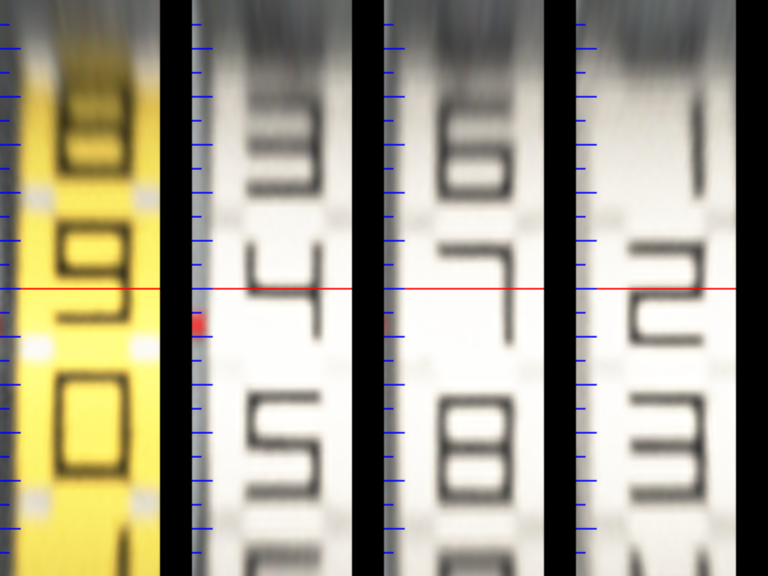

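View pics/w25r.png

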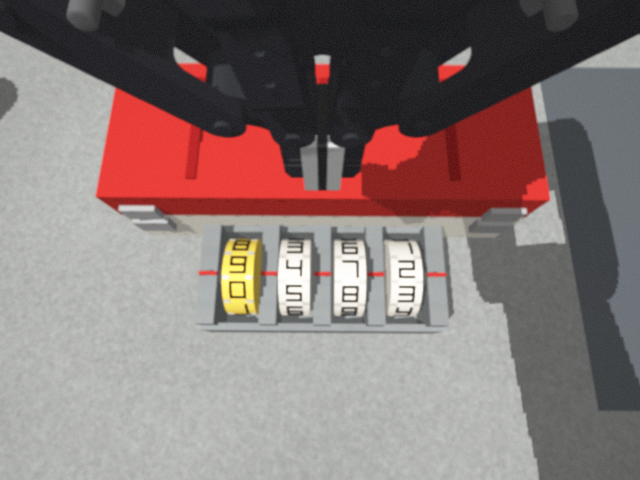

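View pics/s25.png

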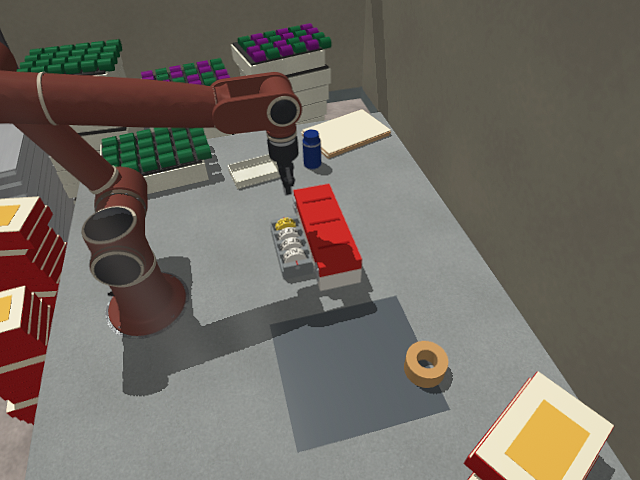

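View pics/c25.png

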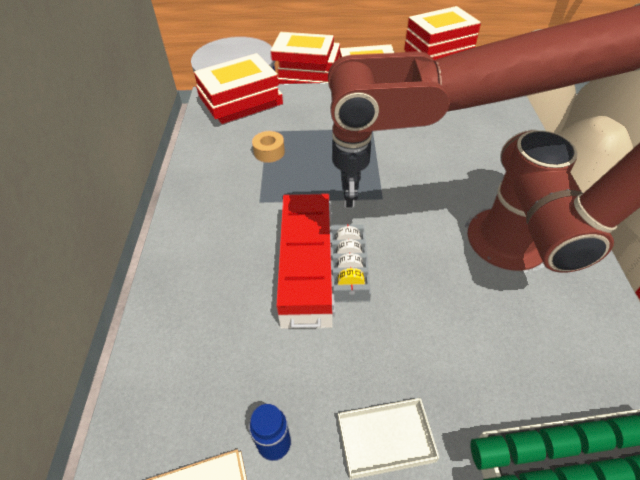

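```bash
python3 - <<'E'
from wh import *
st=manip.state()
im=cv2.imread("pics/w25.png")
for y in (.044,0,-.044):
    uv=proj("wrist",case2w([(-.108,y,.052)],*CASE),st)[0]
    u=int(round(uv[0])); col=im[:,u].astype(int); m=np.where((col[:,2]>150)&(col[:,1]<110)&(np.abs(np.arange(480)-uv[1])<15))[0]
    print(uv.round(1),m)
# lid front top corners predicted vs picture
L=case2w([(-.06,.17,.1),(-.06,-.17,.1),(.06,-.17,.1),(.06,.17,.1)],*CASE)
for n,s in (("side","s25"),("scene","c25")):
    p=cv2.imread(f"pics/{s}.png"); cv2.polylines(p,[proj(n,L,st).round().astype(int)],True,(0,255,0),1)
    p=p[170:340,250:400]; cv2.imwrite(f"pics/{s}L.png",cv2.resize(p,None,fx=3,fy=3))
a=np.hstack([cv2.imread("pics/s25L.png"),cv2.imread("pics/c25L.png")]);cv2.imwrite("pics/lidchk.png",cv2.resize(a,None,fx=.85,fy=.85))
E
```

```text
[373.5 211.3] [204 205 206 207 208]
[319.9 211.1] [204 205 206 207 208]
[266.3 210.8] [204 205 206 207]
```

View pics/lidchk.png

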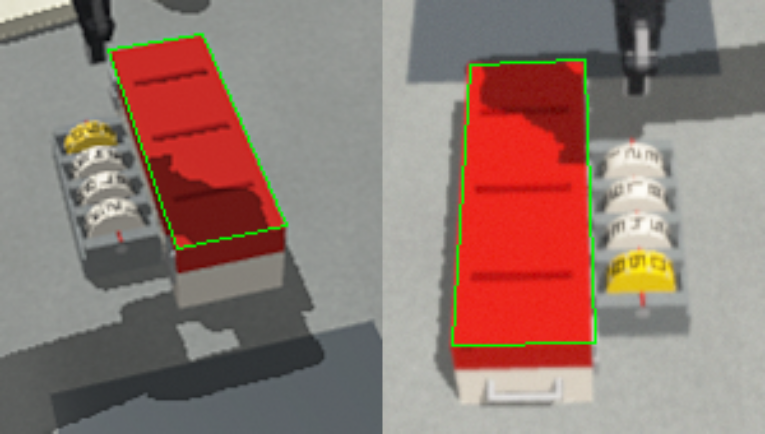

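```bash
python3 - <<'E'
from wh import *
st=manip.state()
q=np.array([.711,0,.704,0]);st1=dict(st); st1["tool_pos"]=np.array([.545313,-.0000667,.427154]); st1["tool_rot"]=q/np.linalg.norm(q)
def chk(src,cam,s,pts,wd=14,xoff=(-.108,)):
    im=cv2.imread(f"pics/{src}.png").astype(int)
    R_=(im[...,2]>150)&(im[...,1]<90)&(im[...,0]<90)
    for p in pts:
        uv=proj(cam,case2w([p],*CASE),s)[0]; dx=(proj(cam,case2w([(p[0]+.001,p[1],p[2])],*CASE),s)[0]-uv)
        c=np.argwhere(R_); c=c[np.hypot(c[:,1]-uv[0],c[:,0]-uv[1])<wd][:,::-1]
        # nearest-perp average offset along dx
        if len(c): print(src,p,uv.round(1),"off mm",((c-uv)@dx/(dx@dx)).mean().round(2),len(c))
        else: print(src,p,uv.round(1),None)
P=[(-.108,y,.052) for y in (.088,.044,0,-.044,-.088)]
chk("w1","wrist",st1,P,9); chk("w16","wrist",pickle.load(open("w16.pkl","rb")),P,12); chk("w25","wrist",st,P,12)
chk("c25","scene",st,P,6); chk("s25","side",st,P,6)
# case front rim (x=-.06,z=.06) in w1: profile
for src,s in (("w16",pickle.load(open("w16.pkl","rb"))),("w25",st)):
    for y in (.15,.0,-.15):
        print(src,proj("wrist",case2w([(-.06,y,.1),(-.06,y,.06),(-.152,y*.5,.04)],*CASE),s).round(1).tolist())
E
```

```text
w1 (-0.108, 0.088, 0.052) [219.3  43.2] off mm -0.87 10
w1 (-0.108, 0.044, 0.052) [221.6  82.6] off mm -0.83 9
w1 (-0.108, 0, 0.052) [223.7 120.2] off mm -0.81 13
w1 (-0.108, -0.044, 0.052) [225.8 156.1] off mm -0.78 11
w1 (-0.108, -0.088, 0.052) [227.8 190.3] off mm -0.6 16
w16 (-0.108, 0.088, 0.052) [422.5 192.5] off mm -0.94 39
w16 (-0.108, 0.044, 0.052) [370.8 192.2] off mm -0.65 28
w16 (-0.108, 0, 0.052) [319.1 191.9] off mm -1.03 32
w16 (-0.108, -0.044, 0.052) [267.4 191.6] off mm -1.07 22
w16 (-0.108, -0.088, 0.052) [215.7 191.3] off mm -1.29 30
w25 (-0.108, 0.088, 0.052) [427.1 211.6] off mm -4.33 35
w25 (-0.108, 0.044, 0.052) [373.5 211.3] off mm -4.42 34
w25 (-0.108, 0, 0.052) [319.9 211.1] off mm -4.63 26
w25 (-0.108, -0.044, 0.052) [266.3 210.8] off mm -4.84 31
w25 (-0.108, -0.088, 0.052) [212.7 210.6] off mm -4.91 31
c25 (-0.108, 0.088, 0.052) [352.5 284.6] off mm 2.56 2
c25 (-0.108, 0.044, 0.052) [351.5 269.4] None
c25 (-0.108, 0, 0.052) [350.5 255. ] None
c25 (-0.108, -0.044, 0.052) [349.6 241.4] None
c25 (-0.108, -0.088, 0.052) [348.7 228.3] None
s25 (-0.108, 0.088, 0.052) [283.9 220. ] None
s25 (-0.108, 0.044, 0.052) [286.7 229.4] None
s25 (-0.108, 0, 0.052) [289.6 239.4] None
s25 (-0.108, -0.044, 0.052) [292.6 249.7] None
s25 (-0.108, -0.088, 0.052) [295.8 260.6] off mm 0.76 2
w16 [[514.2, 265.0], [492.0, 249.7], [407.7, 138.7]]
w16 [[318.9, 263.9], [318.7, 248.7], [319.4, 138.1]]
w16 [[123.5, 262.7], [145.4, 247.6], [231.1, 137.6]]
w25 [[523.2, 288.9], [499.2, 270.4], [411.7, 155.8]]
w25 [[319.8, 288.0], [319.6, 269.6], [320.1, 155.4]]
w25 [[116.4, 287.0], [139.9, 268.7], [228.6, 155.0]]
```

```bash
python3 - <<'E'
from wh import *
st=manip.state()
im=cv2.imread("pics/w25.png")
for l in [[(-.06,-.17,.1),(-.06,.17,.1)],[(-.06,-.17,.06),(-.06,.17,.06)],[(-.108,-.1,.052),(-.108,.1,.052)]]:
    p=proj("wrist",case2w(l,*CASE),st).round().astype(int); cv2.line(im,tuple(p[0].tolist()),tuple(p[1].tolist()),(0,255,0),1)
im=cv2.rotate(im,cv2.ROTATE_180)[150:345,90:560]
cv2.imwrite("pics/w25L.png",cv2.resize(im,None,fx=1.7,fy=1.7,interpolation=cv2.INTER_CUBIC))
E
```

```text
(no output)
```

View pics/w25L.png

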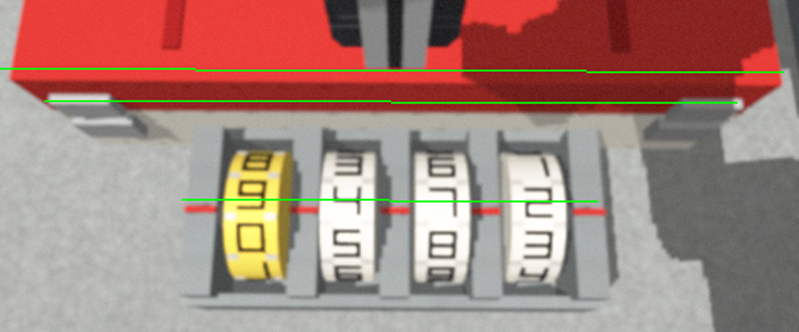

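Call:
servo_tool(twist=[[0,0,0],[0,0,0],[0,0,0],[0,0,0]], xyz=[[0,0,0],[0,0,0],[0,0,0],[0,0,0]], fingers=[0,0,0,0])

```text
time: 47.52
tool_pos: [0.4379, 0.0839, 0.2304]
tool_rot: [-0.501, 0.503, -0.497, -0.498]
contact_force: [-0.2, -0.1, 0.2]
gripper_width: -0.0
```

```bash
python3 - <<'E'
from wh import *
st=report(); shot("wrist","w26"); strips("w26",st,"w26s"); st2=report()
im=cv2.imread("pics/w26.png").astype(int); R_=(im[...,2]>150)&(im[...,1]<90)&(im[...,0]<90)
for s in (st,st2):
  for y in (.044,0,-.044):
    p=(-.108,y,.052); uv=proj("wrist",case2w([p],*CASE),s)[0]; dx=proj("wrist",case2w([(-.107,y,.052)],*CASE),s)[0]-uv
    c=np.argwhere(R_)[:,::-1]; c=c[np.hypot(*(c-uv).T)<12]; print(((c-uv)@dx/(dx@dx)).mean().round(2))
E
```

```text
t 47.52 pos [0.4379 0.0839 0.2304] a [ 0.01  -0.001 -1.   ] y [-1.    -0.003 -0.01 ] z [-0.003  1.    -0.001] j [ 0.02 -0.41  2.02 -0.    1.52 -1.55] F [-0.2 -0.1  0.2] g -0.0
t 47.58 pos [0.4379 0.0839 0.2304] a [ 0.01  -0.001 -1.   ] y [-1.    -0.003 -0.01 ] z [-0.003  1.    -0.001] j [ 0.02 -0.41  2.02 -0.    1.52 -1.55] F [ 0.8  0.7 -0.2] g 0.001
-0.34
-0.65
-0.66
-0.29
-0.6
-0.61
```

View pics/w26s.png

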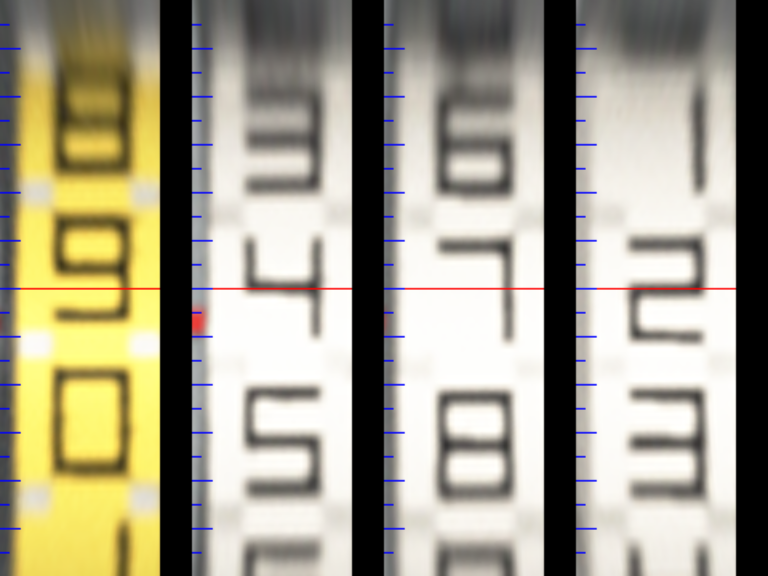

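All figures are centred to about 0.03 rad, the index lines are within 0.7 mm of the model, and the lid is flush. Handing in.

```bash
python3 -c "
from plant import job
print(job.job_done())"
```

```text
the job is handed in; nothing more can be done
None
```

The case is packed and handed in at about 48 s; no verdict came back.

- **Canisters:** only two were on the bench. I stood them cap up in the right and middle pockets. The last pictures before closing showed both seated; I could not see them once the lid was down.
- **Lid:** I pushed it down to a firm stop (35 N, fingertip at 99.8 mm). Its outline matches the shut position in both fixed cameras.
- **Number wheels:** they show 4-7-2, each figure within about 0.03 rad of the top. The yellow wheel reads the same as at the start.
- **Other things on the bench:** the flask, tape and white tray look unmoved in the final pictures. I judged this by eye and did not measure it.

One check disagreed. An index-line check on the second-to-last wrist picture came out 4–5 mm off. I used the wrong arm pose for that one: the arm was still settling when the picture was taken. Repeated with the arm at rest, the lines were within 0.7 mm.

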